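# Scrape the walnut shells off the board into its tray

### The job

Clear the walnut shells off the board: pull the tray out from under it, fetch the bench scraper from its stand and with its blade sweep all six shells over the board's open end into the tray, never touching a shell with the fingers. Then hang the scraper back in its stand, either way round, and push the tray fully home with the shells in it. Leave the egg cup on the board and everything else standing where it is.

Things in the scene. Friction and masses are not known exactly. Their poses are not given: they have to be found in the camera images.
- board: fixed light wooden board 300 (its x) x 200 mm (its y) on a frame with a tray below; origin under its centre on the worktop, z up. Upper face 66 mm over the worktop. A rim 8 mm high, 15 mm thick along both long sides and the +x end leaves a face 170 mm wide from x = -150 to +135 mm; the -x end is open, without rim, and the tray comes out below it
- tray (a joint): how far the tray is pulled out, m: 0 fully home, its front flush with the board's open end; 0.11 at the stop. It slides level along the board's -x axis, friction about 2 N, and stays where it is left. Starts at 0 to 0.02
- tray_inside (a point): middle of the white tray's inner floor, 10 mm over the worktop, axes as the board's; it is at x = -10 mm of the board when the tray is home. Inside 262 mm (x) x 170 mm (y), side walls 36 mm high, ending 2 mm below the board. Fully out, 100 mm of the inside lies open in front of the board's open end
- tray_knob (a point): middle of the round wooden pull knob on the tray's front, 29 mm over the worktop and 21 mm off the front face: a cylinder 26 mm in diameter, axis along the board's x, from 10 to 31 mm off the face on a thinner neck. Can be pinched from above, across (along the board's y)
- stand: fixed brown wooden stand for the scraper, 136 (y) x 46 (x) x 64 mm high, origin at the centre of its underside, z up. A slot 10 mm wide and 116 mm long, along y, goes down from its top to 8 mm over the worktop. It stands to the right or to the left of the board (the flask has the other place). Mind the wall cabinet 0.57 m over the back of the worktop
- scraper: bench scraper, about 0.16 kg: upright steel blade 105 mm long (y), 3 mm thick (x), under a wooden handle 105 x 24 (x) x 40 mm high. Origin at the middle of the blade's lower edge, z up; the handle spans 55 to 95 mm above it. It hangs in the stand, handle on the stand's top, origin 9 mm over the stand's origin, axes as the stand's (either way round is right)
- shell_1: half a walnut shell, brown dome 37 x 31 mm and 14.5 mm high, 10 g, lying open side down on the board at the start; origin at the centre of its open side
- shell_2: half a walnut shell, brown dome 37 x 31 mm and 14.5 mm high, 10 g, lying open side down on the board at the start; origin at the centre of its open side
- shell_3: half a walnut shell, brown dome 37 x 31 mm and 14.5 mm high, 10 g, lying open side down on the board at the start; origin at the centre of its open side
- shell_4: half a walnut shell, brown dome 37 x 31 mm and 14.5 mm high, 10 g, lying open side down on the board at the start; origin at the centre of its open side
- shell_5: half a walnut shell, brown dome 37 x 31 mm and 14.5 mm high, 10 g, lying open side down on the board at the start; origin at the centre of its open side
- shell_6: half a walnut shell, brown dome 37 x 31 mm and 14.5 mm high, 10 g, lying open side down on the board at the start; origin at the centre of its open side
- egg_cup: white egg cup with a blue line, 52 mm in diameter, 58 mm high, standing on the board near its rimmed (+x) end, about 107 mm from the board's middle; the shells start between -102 and +36 mm along that axis. Origin at the centre of its foot. Not part of the job
- flask: grey travel flask with a black lid, 86 mm in diameter, 170 mm high, in the place left of or right of the board that the stand does not have; origin at the centre of its underside. Not part of the job
- mug: white mug with dots, 93 mm high, at the left, beyond stand or flask; origin under its middle. Not part of the job
- pot: small pot with a blue band, 69 mm in diameter, 41 mm high, front right; origin at the centre of its underside. Not part of the job
- teaspoon: steel teaspoon, 130 mm long, lying front left; origin under its middle. Not part of the job

How it is judged:
By the outcome, as a careful person would: the job done as asked, in the order asked, and still so for the second after the job is handed in, with the robot touching nothing.
It also fails if it takes over 72 s, if anything falls off the work surface, if the arm or the gripper's body presses on something with over 40 N, if the wrist force passes 120 N, or if a joint passes its speed limit or range.

### The arm

A 7-joint arm with a two-finger parallel gripper is mounted at the origin on a cart in front of the work surface, level with it; the furniture and walls round the work are solid. World frame = base frame: x ahead of the robot, y to its left, z up, the work surface at z = 0. Lengths are in m, angles in rad, forces in N, time in s.
With the tool pointing down it reaches from about 0.4 to 0.85 m from the base axis. Payload 4.5 kg.
Tool frame: the origin (TCP) lies midway between the tips of the shut fingers; the grasp point (between the pads) lies 19 mm behind it; z points along the fingers, y is the direction in which the jaws open and shut (so a half turn about z gives the same grasp; the last joint's range is limited). The gripper opens to 88 mm and grips with 3 to 60 N. Pads are 18 mm wide; open, the fingers measure 123 mm over their backs; the gripper's body (75 mm by 187 mm) begins 45 mm behind the grasp point.
Start: joints at [-1.188, 0.689, -0.195, 1.565, 0.157, 0.902, -0.215], TCP at [0.214, 0.587, 0.208] pointing down, gripper open.
Joint ranges: [-3.01, 3.01], [-0.46, 2.08], [-1.47, 1.51], [0.13, 2.56], [-1, 4.14], [0.04, 2.09], [-2.66, 2.66]. Speed limits (rad/s): [2.57, 2.57, 3.14, 3.14, 3.14, 3.14, 3.14].

### API

Orientations are given as a unit quaternion [x, y, z, w].
In Python, from plant import r gives the robot as it stands.
- The arm moves only by the tool play_rows, never from a script. Its argument "targets" is a list of rows, each an object of numbers: "jaw": the closure, from 0 (fully open) to 1 (shut); "dx", "dy", "dz": the shift along the tool's x, y, z in m; "yaw": the turn about the tool's z in rad. A call has exactly 5 rows; each row shifts and turns the pose as measured when the row begins, along the tool's axes as they then stand; what a row does not reach is not made up. A row lasts 1/10 s, in which the tool goes at most 50 mm and 8.59 degrees, less where a joint would pass 70% of its speed; a pose out of reach is approached as far as the arm can. A call with a gripper value outside its range is refused whole. The fingers move at their own pace and stop on an object; "squeeze" is the grip in N (left out, the last holds). Time passes only in rows, so rows that do not move let the fingers close, or fill a call up. It gives the time, the measured TCP pose, the force and the opening at its end, in the units of the state.
- r.get_state(): the state, without advancing time (a new reading comes with each control period).
- r.snapshot(name): name is "scene" or "top" or "wrist"; returns a dict with "frame" (420x560x3 uint8, red, green, blue), "z_map" (420x560 float32, m along the optical axis (not along the pixel's ray), 0 where there is no reading), "mtx" (3x3 intrinsics, pixels), "position" and "orientation" of the camera in the world; the wrist camera has in their place "T_tool_cam" (4x4, takes a point from camera to tool coordinates, whose origin is the TCP and whose axes are the flange's). Camera axes: x right, y up, looking along -z (the intrinsics and any distortion apply to the point x, -y, -z); pixel columns grow to the right and rows downward; lengths in m; the calibration is good to about 2 mm. A picture is of the moment at which its call begins: read the wrist's pose just before it.
- r.finish_job(): hands the job in, once; it reports no verdict.
The state is a dict: "clock": time; "q": joint angles; "qd": joint speeds; "joint_torque": joint torques, N m; "tool_pos": TCP position; "eef_rot": TCP orientation; "contact_force": force on the tool from outside, world axes, zero at the start; "moment": the same for the moment, N m; "opening": opening from 0.0 (shut) to 1.0 (fully open).
Only numpy, scipy, OpenCV 4.12 (cv2) and the standard library are available. Lean on these libraries where they do the work, as an engineer would, in place of code of your own. Each camera call takes 0.05 s, during which the arm holds its last target.

## Working session

There is one attempt and no reset: what is moved stays moved. The work goes in short steps, Python scripts to look and compute and a tool call to move; the robot and the scene stay as the last step left them, time stands still between calls to the robot, and variables do not carry over. Pictures are saved under pics/ and viewed, and the job is handed in when it is done.

Besides the shell and the picture viewer there is one more tool, called after ">>>" as name(argument=value, ...) on one line, values as JSON. play_rows: Moves the arm, as the interface text tells. Its arguments: {"type":"object","properties":{"targets":{"type":"array"},"squeeze":{"type":"number"}},"required":["targets"]}

```bash
ls; mkdir -p pics; python3 - <<'E'
from plant import r
import cv2,json
print(r.get_state())
for n in("scene","top","wrist"):
    s=r.snapshot(n); cv2.imwrite(f"pics/{n}0.png",s["frame"][:,:,::-1]); print(n,s["mtx"],s.get("position"),s.get("orientation"),s.get("T_tool_cam"),[k for k in s])
E
```

```text
pics
{'clock': 0.0, 'q': array([-1.18818987,  0.68995293, -0.19453773,  1.56634286,  0.15731682,
        0.90246558, -0.21511264]), 'qd': array([-2.12546977e-04,  1.20817801e-03,  4.45516558e-04,  7.82423534e-04,
        4.88363657e-05, -6.26528024e-04,  8.94253161e-04]), 'joint_torque': array([-1.08642649e-03, -5.27536368e+01, -1.26694467e+00, -1.53429294e+01,
       -5.25423023e-02,  6.60236881e-03,  1.71123006e-04]), 'tool_pos': array([0.21342028, 0.586716  , 0.20753036]), 'eef_rot': array([ 1.73470954e-01,  9.84838586e-01, -8.82256000e-04, -9.16789253e-05]), 'contact_force': array([0.70911829, 0.35872664, 0.60067592]), 'moment': array([ 0.04014412, -0.08411961, -0.04009597]), 'opening': 0.9990325529921953}
scene [[487.4053677    0.         286.03965347]
 [  0.         487.4053677  210.5017075 ]
 [  0.           0.           1.        ]] [-0.59687711 -0.57296316  0.68296517] [ 0.46276281 -0.25236274 -0.41774937  0.74003317] None ['frame', 'z_map', 'mtx', 'position', 'orientation']
top [[507.40024416   0.         286.03482117]
 [  0.         507.40024416 210.14900795]
 [  0.           0.           1.        ]] [0.36175765 0.09421621 1.4168712 ] [-0.02608659  0.02428536  0.71107843 -0.70220879] None ['frame', 'z_map', 'mtx', 'position', 'orientation']
wrist [[371.73578992   0.         275.94208485]
 [  0.         371.73578992 211.72394228]
 [  0.           0.           1.        ]] None None [[ 8.28147838e-04  9.57435465e-01  2.88646227e-01  7.40475666e-02]
 [ 9.99999630e-01 -8.59980781e-04 -1.65303818e-05 -7.24463626e-04]
 [ 2.32403434e-04  2.88646134e-01 -9.57435823e-01 -1.75960455e-01]
 [ 0.00000000e+00  0.00000000e+00  0.00000000e+00  1.00000000e+00]] ['frame', 'z_map', 'mtx', 'T_tool_cam']
```

View pics/top0.png

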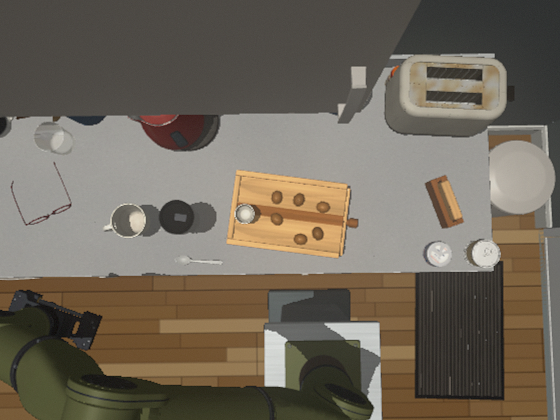

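View pics/scene0.png

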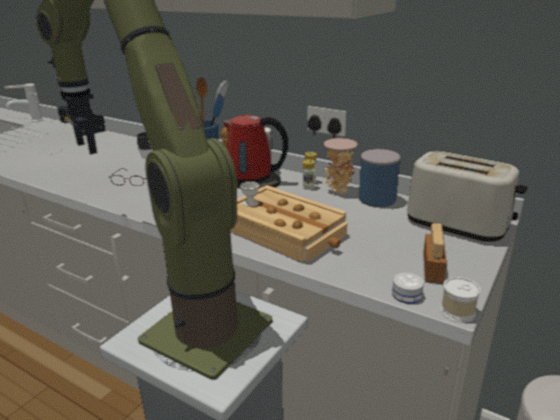

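```bash
cat > h.py <<'E'
from plant import r
import numpy as np, cv2
from scipy.spatial.transform import Rotation as R
def cam(s,st=None):
    if "position" in s:
        return R.from_quat(s["orientation"]).as_matrix(), np.array(s["position"])
    T=s["T_tool_cam"]; Rt=R.from_quat(st["eef_rot"]).as_matrix()
    return Rt@T[:3,:3], Rt@T[:3,3]+st["tool_pos"]
def ray(s,u,v,st=None):
    Rc,p=cam(s,st); K=s["mtx"]
    d=np.stack([(np.asarray(u)-K[0,2])/K[0,0],-(np.asarray(v)-K[1,2])/K[1,1],-np.ones_like(np.asarray(u,float))],-1)
    return p,d@Rc.T
def onplane(s,u,v,z,st=None):
    p,d=ray(s,u,v,st); return p+d*((z-p[2])/d[...,2])[...,None]
def depthpts(s,st=None):
    vv,uu=np.mgrid[0:420,0:560]; p,d=ray(s,uu.astype(float),vv.astype(float),st)
    return p+d*s["z_map"][...,None]
def proj(s,P,st=None):
    Rc,p=cam(s,st);K=s["mtx"]; c=(np.asarray(P)-p)@Rc
    return np.stack([K[0,0]*c[...,0]/-c[...,2]+K[0,2],K[1,1]*c[...,1]/c[...,2]+K[1,2]],-1)
def save(s,n,crop=None,k=1):
    f=s["frame"][:,:,::-1]
    if crop: a,b,c,d=crop; f=f[b:d,a:c]
    cv2.imwrite("pics/"+n,cv2.resize(f,None,fx=k,fy=k,interpolation=cv2.INTER_CUBIC))
E
python3 - <<'E'
from h import *
s=r.snapshot("top")
save(s,"t1.png",(210,150,370,270),5)
save(s,"t2.png",(400,150,500,280),4.5)
P=depthpts(s)
for u,v in [(300,185),(280,218),(340,215),(445,200),(452,190),(430,250),(352,222),(200,240)]: print(u,v,P[v,u].round(4))
E
```

```text
300 185 [0.5253 0.0588 0.0654]
280 218 [0.4371 0.1133 0.0713]
340 215 [ 0.4434 -0.0466  0.0666]
445 200 [ 0.4783 -0.3218  0.0852]
452 190 [ 0.5027 -0.3355  0.1023]
430 250 [ 0.3472 -0.2904  0.0411]
352 222 [ 0.4255 -0.0815  0.0405]
200 240 [0.3824 0.3372 0.0057]
```

View pics/t1.png

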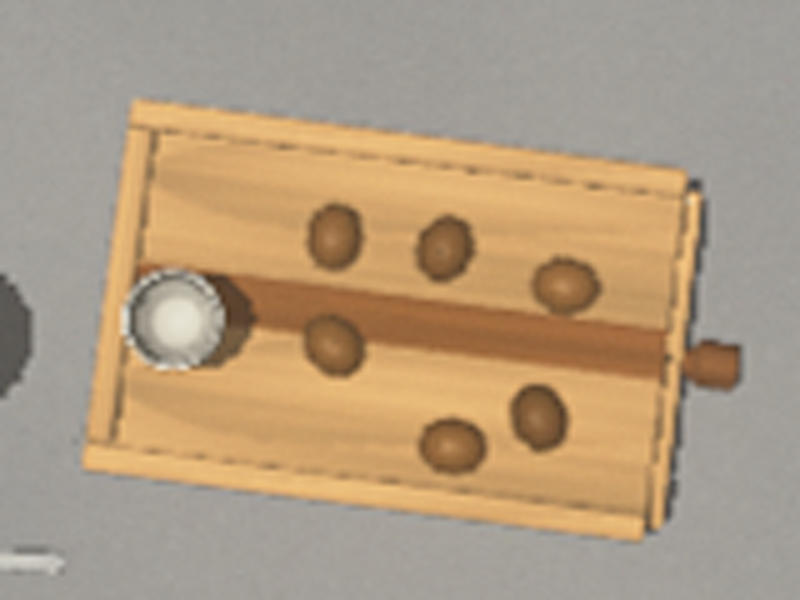

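View pics/t2.png

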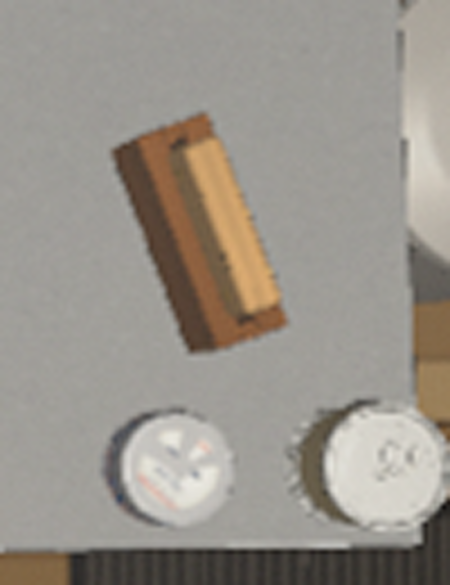

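```bash
python3 - <<'E'
from h import *
s=r.snapshot("top"); f=s["frame"]; hsv=cv2.cvtColor(f,cv2.COLOR_RGB2HSV)
c=np.array([[133,101],[688,170],[643,541],[83,470]])/5+[210,150]
W=onplane(s,c[:,0]-.4,c[:,1]-.4,.074); print(W.round(4))
print([np.linalg.norm(W[i]-W[(i+1)%4]).round(4) for i in range(4)])
ctr=W.mean(0); ex=(W[0]+W[3]-W[1]-W[2])[:2]; a=np.arctan2(ex[1],ex[0]); print("board",ctr,a, np.degrees(a))
ey=(W[0]+W[1]-W[2]-W[3])[:2]; print(np.degrees(np.arctan2(ey[1],ey[0])))
X=np.array([np.cos(a),np.sin(a)]);Y=np.array([-X[1],X[0]])
# handle by depth
P=depthpts(s)
for lo,hi in((.09,.12),(.055,.075)):
    m=(P[...,2]>lo)&(P[...,2]<hi); m[:150]=0;m[280:]=0;m[:,:410]=0;m[:,480:]=0;m[235:]=0
    q=P[m]; rc=cv2.minAreaRect((q[:,:2]*1000).astype(np.float32)); print(lo,rc,q[:,2].mean(),m.sum())
c=np.array([[183,150],[215,138],[280,302],[248,312]])/4.5+[400,150]
H=onplane(s,c[:,0]-.4,c[:,1]-.4,.104);print("handle",H.round(4),H.mean(0),[np.linalg.norm(H[i]-H[(i+1)%4]).round(4) for i in range(4)])
d=H[0]+H[1]-H[2]-H[3]; print(np.degrees(np.arctan2(d[1],d[0])))
c=np.array([[135,138],[208,112],[288,323],[213,352]])/4.5+[400,150]
H=onplane(s,c[:,0]-.4,c[:,1]-.4,.064);print("stand",H.round(4),H.mean(0),[np.linalg.norm(H[i]-H[(i+1)%4]).round(4) for i in range(4)])
d=H[0]+H[1]-H[2]-H[3]; print(np.degrees(np.arctan2(d[1],d[0])))
for n,(u,v) in dict(s1=(335,236),s2=(445,248),s3=(566,286),s4=(334,345),s5=(539,417),s6=(453,446)).items():
    w=onplane(s,np.array(u/5+209.6),np.array(v/5+149.6),.075); print(n,w.round(4),(w-ctr)[:2]@X,(w-ctr)[:2]@Y)
w=onplane(s,np.array(714/5+209.6),np.array(365/5+149.6),.040);print("knob",w,(w-ctr)[:2]@X,(w-ctr)[:2]@Y)
w=onplane(s,np.array(172/5+209.6),np.array(320/5+149.6),.124);print("cup",w,(w-ctr)[:2]@X,(w-ctr)[:2]@Y)
E
```

```text
[[ 0.5673  0.2287  0.074 ]
 [ 0.5264 -0.0667  0.074 ]
 [ 0.33   -0.0388  0.074 ]
 [ 0.371   0.2562  0.074 ]]
[np.float64(0.2982), np.float64(0.1984), np.float64(0.2979), np.float64(0.1982)]
board [0.44868525 0.09485484 0.074     ] 1.4330080061889765 82.10531076308531
-8.02192370745184
0.09 ((477.1482238769531, -333.47564697265625), (103.15742492675781, 26.893625259399414), 17.154211044311523) 0.10181277714023843 405
0.055 ((476.658935546875, -333.68682861328125), (135.76734924316406, 48.10141372680664), 19.190771102905273) 0.06324916239446443 436
handle [[ 0.5214 -0.3051  0.104 ]
 [ 0.5281 -0.3239  0.104 ]
 [ 0.4327 -0.3579  0.104 ]
 [ 0.4272 -0.3393  0.104 ]] [ 0.47733889 -0.33153598  0.104     ] [np.float64(0.0199), np.float64(0.1013), np.float64(0.0194), np.float64(0.1002)]
19.773928037258397
stand [[ 0.5338 -0.289   0.064 ]
 [ 0.5489 -0.333   0.064 ]
 [ 0.4223 -0.3759  0.064 ]
 [ 0.4057 -0.3309  0.064 ]] [ 0.47767665 -0.33219788  0.064     ] [np.float64(0.0465), np.float64(0.1336), np.float64(0.048), np.float64(0.1348)]
18.448614671641973
s1 [0.4934 0.1217 0.075 ] 0.032693851979220624 -0.04062545195200615
s2 [0.4863 0.0633 0.075 ] -0.02607712516359355 -0.041562203012467526
s3 [ 0.4652 -0.0006  0.075 ] -0.0922446746162097 -0.0294838635371553
s4 [0.4354 0.1228 0.075 ] 0.02589368898199756 0.016965576623528267
s5 [0.396  0.0149 0.075 ] -0.08641613631798138 0.04123462301265916
s6 [0.3812 0.0606 0.075 ] -0.04321041913178335 0.06210065282387416
knob [ 0.42388468 -0.082611    0.04      ] -0.17919028384799654 0.00019009481557507912
cup [0.44657598 0.20439192 0.124     ] 0.10820918680824633 0.017134499997162118
```

```bash
cat >> h.py <<'E'
BC=np.array([.4487,.0949]);BA=np.radians(82.05)
BX=np.array([np.cos(BA),np.sin(BA)]);BY=np.array([-BX[1],BX[0]])
def b2w(x,y): return BC+x*BX+y*BY
def w2b(p): d=np.asarray(p)[:2]-BC; return np.array([d@BX,d@BY])
def jaw(st): 
    y=R.from_quat(st["eef_rot"]).as_matrix()[:,1]; return np.degrees(np.arctan2(y[1],y[0]))
def plan(wps,n=5):
    """wps: list of (x,y,z,angdeg,nrows)"""
    st=r.get_state(); p=st["tool_pos"].copy(); a=jaw(st)
    print("t %.2f"%st["clock"],"pos",p.round(4),"jaw %.2f"%a,"F",st["contact_force"].round(1),"op %.3f"%st["opening"],"q7 %.2f"%st["q"][6],"b",w2b(p).round(4))
    for x,y,z,ang,k in wps:
        ang=a if ang is None else ang
        t=np.array([x,y,z]); dp=(t-p)/k; da=((ang-a+180)%360-180)/k
        for i in range(k):
            th=np.radians(a); ty=np.array([np.cos(th),np.sin(th),0]); tz=np.array([0,0,-1]); tx=np.cross(ty,tz)
            print("  dx %.4f dy %.4f dz %.4f yaw %.3f | %.1f mm"%(dp@tx,dp@ty,dp@tz,-np.radians(da),1000*np.linalg.norm(dp)))
            a+=da
        p=t
E
python3 - <<'E'
from h import *
print(b2w(-.187,0))
plan([(.40,.30,.23,30,8),(*b2w(-.187,0),.12,-8,10)])
E
```

```text
[ 0.42283624 -0.09030277]
t 0.25 pos [0.2135 0.5871 0.2079] jaw 70.02 F [-0.5  0.4  0.3] op 1.002 q7 -0.22 b [0.4549 0.301 ]
  dx -0.0342 dy -0.0258 dz -0.0028 yaw 0.087 | 42.9 mm
  dx -0.0363 dy -0.0227 dz -0.0028 yaw 0.087 | 42.9 mm
  dx -0.0381 dy -0.0194 dz -0.0028 yaw 0.087 | 42.9 mm
  dx -0.0397 dy -0.0160 dz -0.0028 yaw 0.087 | 42.9 mm
  dx -0.0409 dy -0.0125 dz -0.0028 yaw 0.087 | 42.9 mm
  dx -0.0419 dy -0.0089 dz -0.0028 yaw 0.087 | 42.9 mm
  dx -0.0425 dy -0.0052 dz -0.0028 yaw 0.087 | 42.9 mm
  dx -0.0428 dy -0.0015 dz -0.0028 yaw 0.087 | 42.9 mm
  dx -0.0349 dy -0.0175 dz 0.0110 yaw 0.066 | 40.6 mm
  dx -0.0360 dy -0.0152 dz 0.0110 yaw 0.066 | 40.6 mm
  dx -0.0370 dy -0.0128 dz 0.0110 yaw 0.066 | 40.6 mm
  dx -0.0377 dy -0.0103 dz 0.0110 yaw 0.066 | 40.6 mm
  dx -0.0383 dy -0.0078 dz 0.0110 yaw 0.066 | 40.6 mm
  dx -0.0387 dy -0.0052 dz 0.0110 yaw 0.066 | 40.6 mm
  dx -0.0390 dy -0.0026 dz 0.0110 yaw 0.066 | 40.6 mm
  dx -0.0391 dy -0.0000 dz 0.0110 yaw 0.066 | 40.6 mm
  dx -0.0390 dy 0.0026 dz 0.0110 yaw 0.066 | 40.6 mm
  dx -0.0388 dy 0.0051 dz 0.0110 yaw 0.066 | 40.6 mm
```

>>> play_rows(targets=[{"jaw": 0,"dx": -0.034,"dy": -0.026,"dz": -0.003,"yaw": 0.087},{"jaw": 0,"dx": -0.036,"dy": -0.023,"dz": -0.003,"yaw": 0.087},{"jaw": 0,"dx": -0.038,"dy": -0.019,"dz": -0.003,"yaw": 0.087},{"jaw": 0,"dx": -0.04,"dy": -0.016,"dz": -0.003,"yaw": 0.087},{"jaw": 0,"dx": -0.041,"dy": -0.0125,"dz": -0.003,"yaw": 0.087}], squeeze=25)

```text
clock: 0.75
tool_pos: [0.3266, 0.4083, 0.2212]
eef_rot: [0.383, 0.924, 0.001, -0.003]
contact_force: [0.6, 0.0, -0.3]
opening: 1.001
```

```bash
python3 - <<'E'
from h import *
plan([(.41,.22,.22,25,6),(*b2w(-.187,0),.10,-8,8)])
E
```

```text
t 0.75 pos [0.3266 0.4083 0.2212] jaw 44.94 F [ 0.6  0.  -0.3] op 1.001 q7 -0.27 b [0.2935 0.1643]
  dx -0.0320 dy -0.0123 dz 0.0002 yaw 0.058 | 34.3 mm
  dx -0.0327 dy -0.0105 dz 0.0002 yaw 0.058 | 34.3 mm
  dx -0.0333 dy -0.0085 dz 0.0002 yaw 0.058 | 34.3 mm
  dx -0.0337 dy -0.0066 dz 0.0002 yaw 0.058 | 34.3 mm
  dx -0.0340 dy -0.0046 dz 0.0002 yaw 0.058 | 34.3 mm
  dx -0.0342 dy -0.0027 dz 0.0002 yaw 0.058 | 34.3 mm
  dx -0.0358 dy -0.0149 dz 0.0150 yaw 0.072 | 41.6 mm
  dx -0.0368 dy -0.0123 dz 0.0150 yaw 0.072 | 41.6 mm
  dx -0.0376 dy -0.0096 dz 0.0150 yaw 0.072 | 41.6 mm
  dx -0.0382 dy -0.0069 dz 0.0150 yaw 0.072 | 41.6 mm
  dx -0.0386 dy -0.0041 dz 0.0150 yaw 0.072 | 41.6 mm
  dx -0.0388 dy -0.0014 dz 0.0150 yaw 0.072 | 41.6 mm
  dx -0.0388 dy 0.0014 dz 0.0150 yaw 0.072 | 41.6 mm
  dx -0.0386 dy 0.0042 dz 0.0150 yaw 0.072 | 41.6 mm
```

>>> play_rows(targets=[{"jaw": 0,"dx": -0.038,"dy": -0.015,"dz": 0,"yaw": 0.06},{"jaw": 0,"dx": -0.039,"dy": -0.0125,"dz": 0,"yaw": 0.06},{"jaw": 0,"dx": -0.04,"dy": -0.01,"dz": 0,"yaw": 0.06},{"jaw": 0,"dx": -0.04,"dy": -0.008,"dz": 0,"yaw": 0.06},{"jaw": 0,"dx": -0.041,"dy": -0.0055,"dz": 0,"yaw": 0.06}])

```text
clock: 1.25
tool_pos: [0.4118, 0.2124, 0.2209]
eef_rot: [0.523, 0.852, 0.003, -0.002]
contact_force: [1.8, 0.6, 0.2]
opening: 1.002
```

```bash
python3 - <<'E'
from h import *
plan([(*b2w(-.187,0),.11,-8,10)])
E
```

```text
t 1.25 pos [0.4118 0.2124 0.2209] jaw 26.94 F [1.8 0.6 0.2] op 1.002 q7 -0.12 b [0.1113 0.0529]
  dx -0.0275 dy -0.0127 dz 0.0111 yaw 0.061 | 32.3 mm
  dx -0.0282 dy -0.0110 dz 0.0111 yaw 0.061 | 32.3 mm
  dx -0.0288 dy -0.0093 dz 0.0111 yaw 0.061 | 32.3 mm
  dx -0.0293 dy -0.0075 dz 0.0111 yaw 0.061 | 32.3 mm
  dx -0.0298 dy -0.0057 dz 0.0111 yaw 0.061 | 32.3 mm
  dx -0.0300 dy -0.0039 dz 0.0111 yaw 0.061 | 32.3 mm
  dx -0.0302 dy -0.0020 dz 0.0111 yaw 0.061 | 32.3 mm
  dx -0.0303 dy -0.0002 dz 0.0111 yaw 0.061 | 32.3 mm
  dx -0.0303 dy 0.0016 dz 0.0111 yaw 0.061 | 32.3 mm
  dx -0.0301 dy 0.0035 dz 0.0111 yaw 0.061 | 32.3 mm
```

>>> play_rows(targets=[{"jaw": 0,"dx": -0.0275,"dy": -0.0127,"dz": 0.004,"yaw": 0.061},{"jaw": 0,"dx": -0.0282,"dy": -0.011,"dz": 0.009,"yaw": 0.061},{"jaw": 0,"dx": -0.0288,"dy": -0.0093,"dz": 0.011,"yaw": 0.061},{"jaw": 0,"dx": -0.0293,"dy": -0.0075,"dz": 0.011,"yaw": 0.061},{"jaw": 0,"dx": -0.0298,"dy": -0.0057,"dz": 0.011,"yaw": 0.061}])

```text
clock: 1.75
tool_pos: [0.4206, 0.0541, 0.1744]
eef_rot: [0.653, 0.757, 0.006, -0.0]
contact_force: [0.5, -0.7, -0.4]
opening: 1.003
```

>>> play_rows(targets=[{"jaw": 0,"dx": -0.03,"dy": -0.004,"dz": 0.013,"yaw": 0.061},{"jaw": 0,"dx": -0.03,"dy": -0.002,"dz": 0.013,"yaw": 0.061},{"jaw": 0,"dx": -0.03,"dy": 0,"dz": 0.013,"yaw": 0.061},{"jaw": 0,"dx": -0.03,"dy": 0.0015,"dz": 0.013,"yaw": 0.061},{"jaw": 0,"dx": -0.03,"dy": 0.0035,"dz": 0.013,"yaw": 0.061}])

```text
clock: 2.25
tool_pos: [0.4251, -0.1015, 0.1063]
eef_rot: [0.764, 0.645, 0.007, 0.0]
contact_force: [0.3, -0.3, -0.9]
opening: 1.003
```

```bash
python3 - <<'E'
from h import *
plan([(*b2w(-.187,0),.02,-8,5)])
st=r.get_state();s=r.snapshot("wrist"); save(s,"w1.png")
P=depthpts(s,st); hsv=cv2.cvtColor(s["frame"],cv2.COLOR_RGB2HSV)
print(proj(s,np.array([[*b2w(-.187,0),.042],[*b2w(-.194,0),.029],[*b2w(-.15,.0),.066]]),st))
E
```

```text
t 2.25 pos [ 0.4251 -0.1015  0.1063] jaw -9.66 F [ 0.3 -0.3 -0.9] op 1.003 q7 0.06 b [-0.1977 -0.0038]
  dx 0.0021 dy -0.0008 dz 0.0173 yaw -0.006 | 17.4 mm
  dx 0.0021 dy -0.0008 dz 0.0173 yaw -0.006 | 17.4 mm
  dx 0.0021 dy -0.0008 dz 0.0173 yaw -0.006 | 17.4 mm
  dx 0.0021 dy -0.0008 dz 0.0173 yaw -0.006 | 17.4 mm
  dx 0.0021 dy -0.0008 dz 0.0173 yaw -0.006 | 17.4 mm
[[268.20644225 199.28866468]
 [268.73358829 204.35633076]
 [265.56621992 147.53948532]]
```

View pics/w1.png

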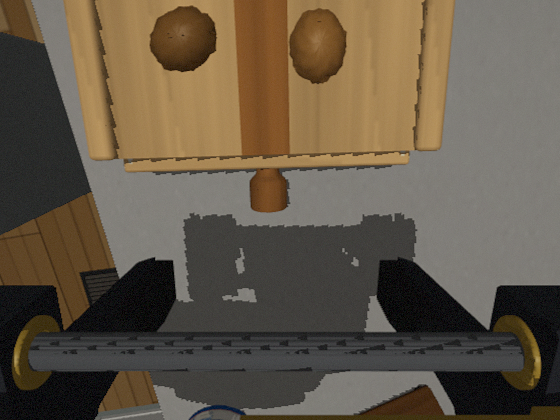

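```bash
python3 - <<'E'
from h import *
st=r.get_state();s=r.snapshot("wrist")
for (u,v),z in [((268,210),.029),((268,204),.042),((268,181),.042),((127,171),.046),((408,162),.046),((92,158),.074),((440,149),.074),((95,158),.066)]:
    w=onplane(s,np.array(u-0.),np.array(v-0.),z,st); print(u,v,z,w.round(4),w2b(w).round(4))
E
```

```text
268 210 0.029 [ 0.4198 -0.1072  0.029 ] [-0.2041  0.0007]
268 204 0.042 [ 0.4214 -0.0994  0.042 ] [-0.1962  0.0002]
268 181 0.042 [ 0.4243 -0.0841  0.042 ] [-0.1806 -0.0005]
127 171 0.046 [ 0.3373 -0.0608  0.046 ] [-0.1696  0.0888]
408 162 0.046 [ 0.5145 -0.0871  0.046 ] [-0.1712 -0.0903]
92 158 0.074 [ 0.3321 -0.0473  0.074 ] [-0.157   0.0958]
440 149 0.074 [ 0.5233 -0.077   0.074 ] [-0.1599 -0.0976]
95 158 0.066 [ 0.3298 -0.0481  0.066 ] [-0.158  0.098]
```

```bash
python3 - <<'E'
from h import *
st=r.get_state();print(st["qd"].round(3),st["tool_pos"],jaw(st)); s=r.snapshot("wrist");save(s,"w2.png")
P=depthpts(s,st)
for u,v in [(92,140),(440,140),(95,150),(350,300),(300,100),(300,20)]: print(P[v,u].round(4),w2b(P[v,u]).round(4))
t=r.snapshot("top"); save(t,"t3.png",(210,150,370,270),5)
E
```

```text
[-0.068 -0.035 -0.056  0.012 -0.005  0.031 -0.011] [ 0.42414129 -0.10478579  0.10566384] -10.025957532122584
[ 0.3343 -0.0355  0.0741] [-0.1449  0.0952]
[ 0.5242 -0.0692  0.0723] [-0.1521 -0.0975]
[ 0.3343 -0.041   0.0743] [-0.1504  0.0945]
[ 0.4722 -0.2038 -0.0006] [-0.2925 -0.0646]
[ 0.4509 -0.0345  0.0655] [-0.1279 -0.0201]
[0.4563 0.0039 0.0743] [-0.0891 -0.0201]
```

View pics/t3.png

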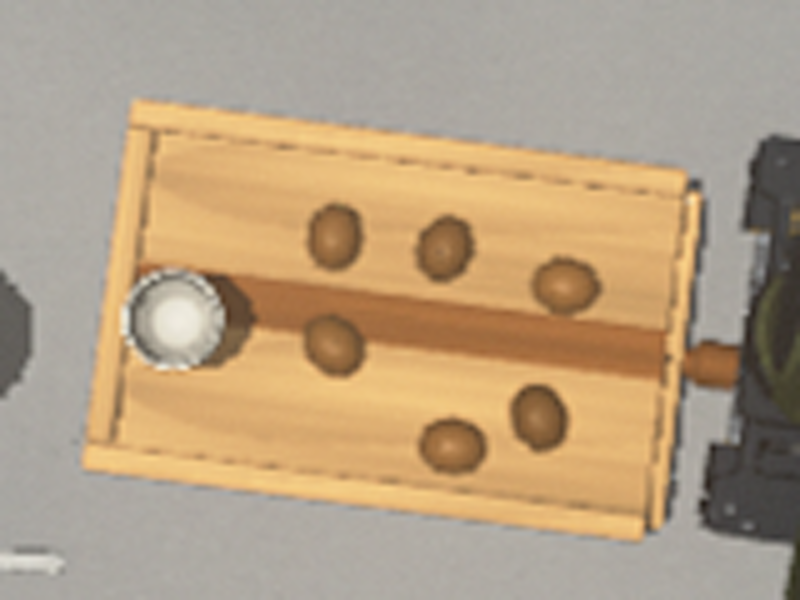

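View pics/w2.png

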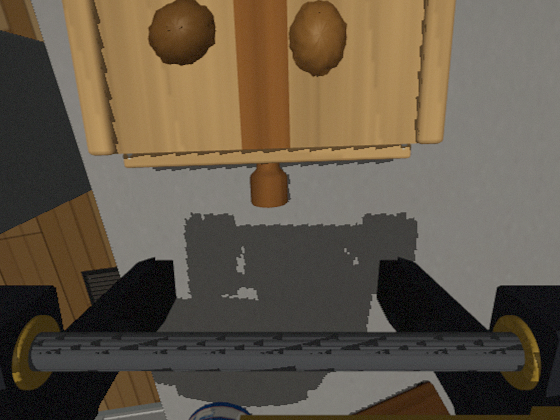

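```bash
python3 - <<'E'
from h import *
st=r.get_state();s=r.snapshot("wrist");save(s,"w3.png"); print(st["tool_pos"],jaw(st))
for (u,v),z in [((268,206),.029),((268,200),.042),((92,153),.074),((440,142),.074),((127,166),.046),((408,157),.046)]:
    w=onplane(s,np.array(u-0.),np.array(v-0.),z,st); print(u,v,z,w.round(4),w2b(w).round(4))
t=r.snapshot("top")
for (u,v),z in [((742,345),.035),((742,385),.029),((690,190),.06),((703,200),.046),((663,525),.046)]:
    w=onplane(t,np.array(u/5+209.6),np.array(v/5+149.6),z); print(u,v,z,w.round(4),w2b(w).round(4))
E
```

```text
[ 0.42466217 -0.10062239  0.10660905] -9.59714208083407
268 206 0.029 [ 0.4206 -0.0976  0.029 ] [-0.1945  0.0012]
268 200 0.042 [ 0.4221 -0.09    0.042 ] [-0.1868  0.0008]
92 153 0.074 [ 0.3316 -0.0388  0.074 ] [-0.1486  0.0975]
440 142 0.074 [ 0.5242 -0.0652  0.074 ] [-0.1481 -0.0969]
127 166 0.046 [ 0.3372 -0.0517  0.046 ] [-0.1606  0.0901]
408 157 0.046 [ 0.5154 -0.0761  0.046 ] [-0.1601 -0.0897]
742 345 0.035 [ 0.4348 -0.0987  0.035 ] [-0.1937 -0.013 ]
742 385 0.029 [ 0.4132 -0.0991  0.029 ] [-0.197   0.0083]
690 190 0.06 [ 0.5173 -0.0692  0.06  ] [-0.153  -0.0906]
703 200 0.046 [ 0.5134 -0.0778  0.046 ] [-0.1621 -0.0879]
663 525 0.046 [ 0.3378 -0.0525  0.046 ] [-0.1614  0.0894]
```

```bash
python3 - <<'E'
from h import *
plan([(*b2w(-.186,0),.019,-8,5)])
E
```

```text
t 2.55 pos [ 0.4251 -0.0991  0.1071] jaw -9.41 F [-0.4  0.6  0.2] op 1.001 q7 0.06 b [-0.1954 -0.0035]
  dx 0.0019 dy -0.0007 dz 0.0176 yaw -0.005 | 17.7 mm
  dx 0.0019 dy -0.0007 dz 0.0176 yaw -0.005 | 17.7 mm
  dx 0.0019 dy -0.0007 dz 0.0176 yaw -0.005 | 17.7 mm
  dx 0.0019 dy -0.0007 dz 0.0176 yaw -0.005 | 17.7 mm
  dx 0.0019 dy -0.0007 dz 0.0176 yaw -0.005 | 17.7 mm
```

>>> play_rows(targets=[{"jaw": 0,"dx": 0.002,"dy": -0.0007,"dz": 0.018,"yaw": -0.005},{"jaw": 0,"dx": 0.002,"dy": -0.0007,"dz": 0.018,"yaw": -0.005},{"jaw": 0,"dx": 0.002,"dy": -0.0007,"dz": 0.018,"yaw": -0.005},{"jaw": 0,"dx": 0.002,"dy": -0.0007,"dz": 0.018,"yaw": -0.005},{"jaw": 0,"dx": 0.001,"dy": -0.0007,"dz": 0.008,"yaw": -0.005}])

```text
clock: 3.05
tool_pos: [0.4306, -0.0815, 0.0308]
eef_rot: [0.749, 0.662, 0.01, -0.0]
contact_force: [0.1, 0.5, -0.1]
opening: 1.005
```

```bash
python3 - <<'E'
from h import *
plan([(*b2w(-.186,0),.019,-8,3)])
E
```

```text
t 3.05 pos [ 0.4306 -0.0815  0.0308] jaw -7.04 F [ 0.1  0.5 -0.1] op 1.005 q7 0.08 b [-0.1772 -0.0065]
  dx -0.0029 dy -0.0022 dz 0.0039 yaw 0.006 | 5.4 mm
  dx -0.0029 dy -0.0022 dz 0.0039 yaw 0.006 | 5.4 mm
  dx -0.0029 dy -0.0022 dz 0.0039 yaw 0.006 | 5.4 mm
```

>>> play_rows(targets=[{"jaw": 0,"dx": -0.003,"dy": -0.003,"dz": 0.005,"yaw": 0.005},{"jaw": 0,"dx": -0.003,"dy": -0.002,"dz": 0.004,"yaw": 0.005},{"jaw": 0.4,"dx": -0.002,"dy": -0.001,"dz": 0.002,"yaw": 0},{"jaw": 1,"dx": 0,"dy": 0,"dz": 0,"yaw": 0},{"jaw": 1,"dx": 0,"dy": 0,"dz": 0,"yaw": 0}])

```text
clock: 3.55
tool_pos: [0.431, -0.0889, 0.0255]
eef_rot: [0.752, 0.66, 0.01, -0.002]
contact_force: [-0.3, 0.0, -1.1]
opening: 0.752
```

```bash
python3 - <<'E'
from h import *
plan([(*b2w(-.186-.12,0),.019,-8,10)])
E
```

```text
t 3.55 pos [ 0.431  -0.0889  0.0255] jaw -7.46 F [-0.3  0.  -1.1] op 0.752 q7 0.11 b [-0.1845 -0.0079]
  dx -0.0121 dy -0.0009 dz 0.0007 yaw 0.001 | 12.2 mm
  dx -0.0121 dy -0.0009 dz 0.0007 yaw 0.001 | 12.2 mm
  dx -0.0121 dy -0.0009 dz 0.0007 yaw 0.001 | 12.2 mm
  dx -0.0121 dy -0.0009 dz 0.0007 yaw 0.001 | 12.2 mm
  dx -0.0121 dy -0.0008 dz 0.0007 yaw 0.001 | 12.2 mm
  dx -0.0122 dy -0.0008 dz 0.0007 yaw 0.001 | 12.2 mm
  dx -0.0122 dy -0.0008 dz 0.0007 yaw 0.001 | 12.2 mm
  dx -0.0122 dy -0.0008 dz 0.0007 yaw 0.001 | 12.2 mm
  dx -0.0122 dy -0.0008 dz 0.0007 yaw 0.001 | 12.2 mm
  dx -0.0122 dy -0.0008 dz 0.0007 yaw 0.001 | 12.2 mm
```

>>> play_rows(targets=[{"jaw": 1,"dx": 0,"dy": -0.006,"dz": 0.002,"yaw": 0},{"jaw": 1,"dx": 0,"dy": -0.004,"dz": 0.002,"yaw": 0},{"jaw": 1,"dx": 0,"dy": 0,"dz": 0.001,"yaw": 0},{"jaw": 1,"dx": 0,"dy": 0,"dz": 0,"yaw": 0},{"jaw": 1,"dx": 0,"dy": 0,"dz": 0,"yaw": 0}])

```text
clock: 4.05
tool_pos: [0.4248, -0.0888, 0.0256]
eef_rot: [0.752, 0.659, 0.007, -0.005]
contact_force: [-0.3, -0.4, 0.1]
opening: 0.298
```

```bash
python3 - <<'E'
from h import *
plan([(*b2w(-.186-.12,0),.019,-8,10)])
E
```

```text
t 4.05 pos [ 0.4248 -0.0888  0.0256] jaw -7.48 F [-0.3 -0.4  0.1] op 0.298 q7 0.18 b [-0.1852 -0.0018]
  dx -0.0121 dy -0.0003 dz 0.0007 yaw 0.001 | 12.1 mm
  dx -0.0121 dy -0.0003 dz 0.0007 yaw 0.001 | 12.1 mm
  dx -0.0121 dy -0.0003 dz 0.0007 yaw 0.001 | 12.1 mm
  dx -0.0121 dy -0.0002 dz 0.0007 yaw 0.001 | 12.1 mm
  dx -0.0121 dy -0.0002 dz 0.0007 yaw 0.001 | 12.1 mm
  dx -0.0121 dy -0.0002 dz 0.0007 yaw 0.001 | 12.1 mm
  dx -0.0121 dy -0.0002 dz 0.0007 yaw 0.001 | 12.1 mm
  dx -0.0121 dy -0.0002 dz 0.0007 yaw 0.001 | 12.1 mm
  dx -0.0121 dy -0.0002 dz 0.0007 yaw 0.001 | 12.1 mm
  dx -0.0121 dy -0.0002 dz 0.0007 yaw 0.001 | 12.1 mm
```

>>> play_rows(targets=[{"jaw": 1,"dx": -0.012,"dy": 0,"dz": 0.003,"yaw": 0},{"jaw": 1,"dx": -0.015,"dy": 0,"dz": 0.002,"yaw": 0},{"jaw": 1,"dx": -0.015,"dy": 0,"dz": 0.001,"yaw": 0},{"jaw": 1,"dx": -0.015,"dy": 0,"dz": 0.001,"yaw": 0},{"jaw": 1,"dx": -0.015,"dy": 0,"dz": 0.001,"yaw": 0}])

```text
clock: 4.55
tool_pos: [0.4159, -0.1638, 0.0158]
eef_rot: [0.75, 0.661, 0.007, -0.005]
contact_force: [0.3, -0.5, -0.3]
opening: 0.006
```

```bash
python3 - <<'E'
from h import *
plan([(*b2w(-.186-.12,0),.019,-8,1)])
E
```

```text
t 4.55 pos [ 0.4159 -0.1638  0.0158] jaw -7.26 F [ 0.3 -0.5 -0.3] op 0.006 q7 0.28 b [-0.2607 -0.0033]
  dx -0.0452 dy -0.0038 dz -0.0032 yaw 0.013 | 45.5 mm
```

```bash
python3 - <<'E'
from h import *
s=r.snapshot("scene"); save(s,"s2.png",(200,170,400,290),4)
t=r.snapshot("top"); save(t,"t4.png",(280,150,440,270),5)
E
```

```text
(no output)
```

View pics/s2.png

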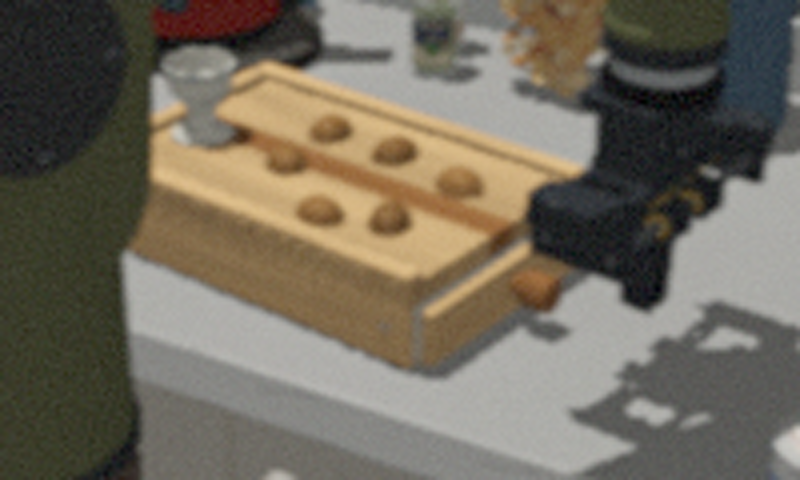

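View pics/t4.png

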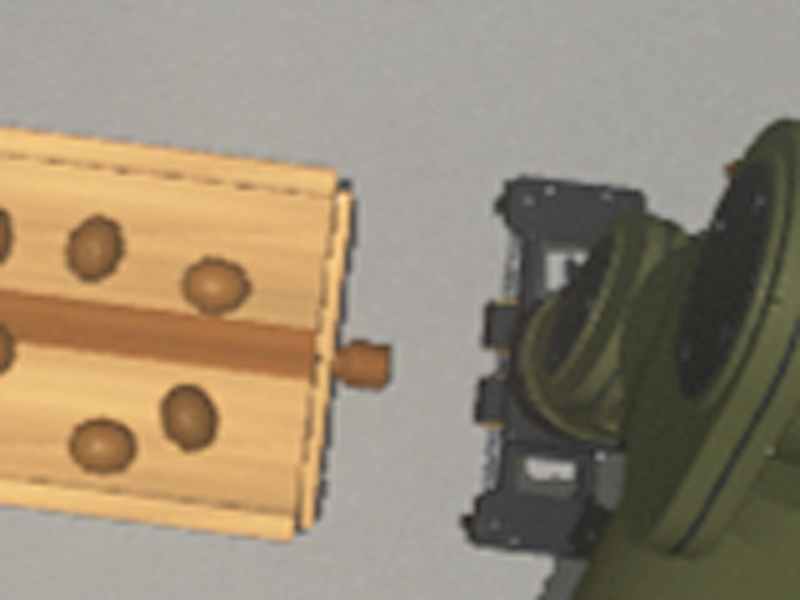

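>>> play_rows(targets=[{"jaw": 0,"dx": 0,"dy": -0.004,"dz": 0,"yaw": 0.006},{"jaw": 0,"dx": 0,"dy": 0,"dz": 0,"yaw": 0},{"jaw": 0,"dx": 0,"dy": 0,"dz": 0,"yaw": 0},{"jaw": 0,"dx": 0.01,"dy": 0,"dz": 0,"yaw": 0},{"jaw": 0,"dx": 0.015,"dy": 0,"dz": 0,"yaw": 0}], squeeze=55)

```text
clock: 5.15
tool_pos: [0.4152, -0.139, 0.0171]
eef_rot: [0.754, 0.656, 0.006, -0.006]
contact_force: [1.1, 0.4, 0.2]
opening: 0.439
```

```bash
python3 - <<'E'
from h import *
plan([(*b2w(-.187,0),.013,-8,5)])
E
```

```text
t 5.15 pos [ 0.4152 -0.139   0.0171] jaw -7.94 F [1.1 0.4 0.2] op 0.439 q7 0.27 b [-0.2363  0.0008]
  dx 0.0099 dy 0.0002 dz 0.0008 yaw 0.000 | 9.9 mm
  dx 0.0099 dy 0.0002 dz 0.0008 yaw 0.000 | 9.9 mm
  dx 0.0099 dy 0.0002 dz 0.0008 yaw 0.000 | 9.9 mm
  dx 0.0099 dy 0.0002 dz 0.0008 yaw 0.000 | 9.9 mm
  dx 0.0099 dy 0.0002 dz 0.0008 yaw 0.000 | 9.9 mm
```

>>> play_rows(targets=[{"jaw": 0,"dx": 0.006,"dy": 0,"dz": 0.002,"yaw": 0},{"jaw": 0,"dx": 0.011,"dy": 0,"dz": 0.002,"yaw": 0},{"jaw": 0,"dx": 0.012,"dy": 0,"dz": 0.001,"yaw": 0},{"jaw": 0,"dx": 0.012,"dy": 0,"dz": 0.001,"yaw": 0},{"jaw": 0.2,"dx": 0.008,"dy": 0,"dz": 0,"yaw": 0}])

```text
clock: 5.65
tool_pos: [0.4234, -0.0938, 0.0144]
eef_rot: [0.752, 0.659, 0.006, -0.009]
contact_force: [-0.1, -0.2, 0.6]
opening: 0.801
```

```bash
python3 - <<'E'
from h import *
plan([(*b2w(-.187,0),.013,-8,1)])
E
```

```text
t 5.65 pos [ 0.4234 -0.0938  0.0144] jaw -7.50 F [-0.1 -0.2  0.6] op 0.801 q7 0.82 b [-0.1904 -0.001 ]
  dx 0.0034 dy -0.0010 dz 0.0014 yaw 0.009 | 3.8 mm
```

>>> play_rows(targets=[{"jaw": 1,"dx": 0.005,"dy": 0,"dz": 0.001,"yaw": 0},{"jaw": 1,"dx": 0.002,"dy": 0,"dz": 0,"yaw": 0},{"jaw": 1,"dx": 0,"dy": 0,"dz": 0,"yaw": 0},{"jaw": 1,"dx": 0,"dy": 0,"dz": 0,"yaw": 0},{"jaw": 1,"dx": 0,"dy": 0,"dz": 0,"yaw": 0}])

```text
clock: 6.15
tool_pos: [0.4248, -0.0834, 0.0133]
eef_rot: [0.75, 0.661, 0.006, -0.01]
contact_force: [-0.5, 0.6, 0.7]
opening: 0.37
```

>>> play_rows(targets=[{"jaw": 1,"dx": 0,"dy": 0,"dz": 0,"yaw": 0},{"jaw": 1,"dx": 0,"dy": 0,"dz": 0,"yaw": 0},{"jaw": 1,"dx": 0,"dy": 0,"dz": 0,"yaw": 0},{"jaw": 1,"dx": 0,"dy": 0,"dz": 0,"yaw": 0},{"jaw": 1,"dx": 0,"dy": 0,"dz": 0,"yaw": 0}])

```text
clock: 6.65
tool_pos: [0.4247, -0.0846, 0.0134]
eef_rot: [0.751, 0.661, 0.006, -0.009]
contact_force: [-0.7, -0.5, -0.1]
opening: 0.003
```

```bash
python3 - <<'E'
from h import *
plan([(*b2w(-.187,0),.013,-8,1)])
print(r.get_state()["q"].round(2))
E
```

```text
t 6.65 pos [ 0.4247 -0.0846  0.0134] jaw -7.31 F [-0.7 -0.5 -0.1] op 0.003 q7 0.96 b [-0.1811 -0.0011]
  dx -0.0059 dy -0.0012 dz 0.0004 yaw 0.012 | 6.1 mm
[ 0.1   0.86  0.02  2.26 -0.98  0.04  0.96]
```

```bash
python3 - <<'E'
from h import *
st=r.get_state();s=r.snapshot("wrist"); save(s,"w4.png")
t=r.snapshot("top"); save(t,"t5.png",(280,150,440,270),5)
s=r.snapshot("scene"); save(s,"s3.png",(200,170,400,290),4)
E
```

```text
(no output)
```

View pics/w4.png

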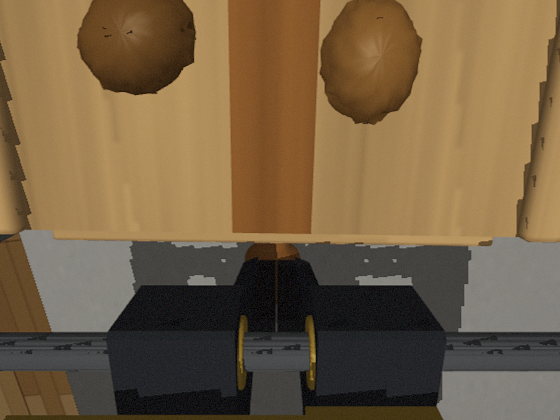

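View pics/t5.png

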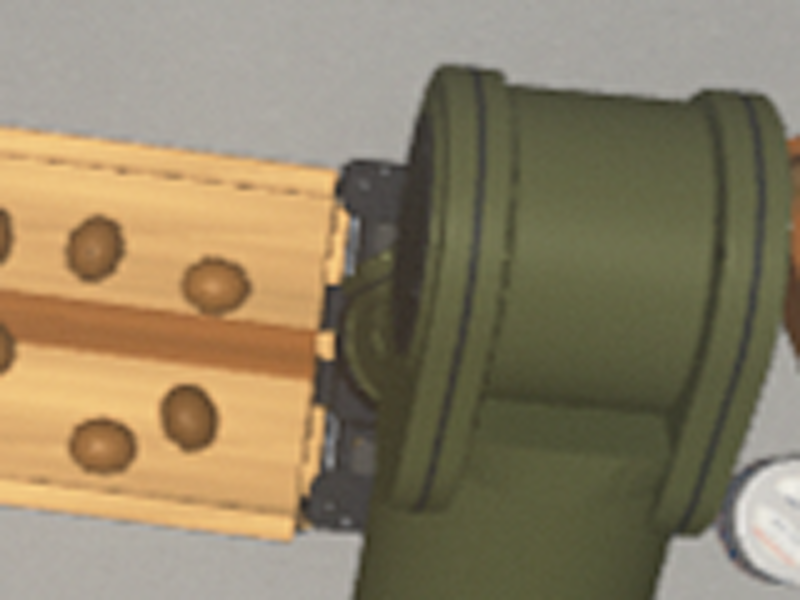

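View pics/s3.png

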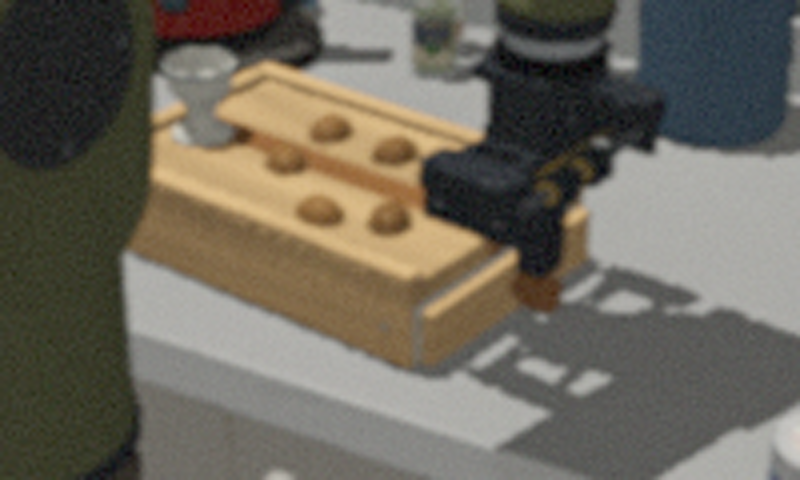

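```bash
python3 - <<'E'
from h import *
st=r.get_state();s=r.snapshot("wrist")
P=depthpts(s,st); print(st["tool_pos"])
for n,u,v in [("face",200,150),("rimtop",10,200),("stripe",270,150),("knob",270,250),("fing",255,285),("fing2",295,275),("table",210,280),("tray",270,238),("table2",100,300),("shelltop",380,45)]: print(n,s["z_map"][v,u],P[v,u].round(4),w2b(P[v,u]).round(4))
t=r.snapshot("scene"); Q=depthpts(t)
# scene pix of finger tip
for u,v in [(335,236),(335,231),(334,243),(331,250)]: print(u,v,Q[v,u].round(4),w2b(Q[v,u]).round(4))
print(proj(t,np.array([[*st["tool_pos"]],[*b2w(-.185,0),.029]])))
print(proj(s,np.array([[*st["tool_pos"]],[*b2w(-.185,0),.029]]),st))
E
```

```text
[ 0.42474959 -0.08449702  0.01338311]
face 0.124236144 [ 0.4074 -0.0253  0.0658] [-0.1248  0.0242]
rimtop 0.122172736 [ 0.344  -0.033   0.0727] [-0.1411  0.086 ]
stripe 0.12367729 [ 0.4307 -0.0282  0.0662] [-0.1244  0.0008]
knob 0.16379037 [ 0.4239 -0.0745  0.0377] [-0.1712  0.0011]
fing 0.1370894 [ 0.4187 -0.0765  0.0661] [-0.1739  0.006 ]
fing2 0.14689308 [ 0.4337 -0.0791  0.056 ] [-0.1744 -0.0092]
table 0.0 [ 0.4351 -0.0152  0.1909] [-0.1109 -0.0018]
tray 0.1537289 [ 0.4252 -0.0662  0.0457] [-0.1628  0.001 ]
table2 0.21303733 [ 3.205e-01 -1.075e-01 -1.000e-04] [-0.2182  0.099 ]
shelltop 0.10180585 [ 0.4648 -0.0022  0.0803] [-0.094  -0.0294]
335 236 [ 0.4102 -0.0941  0.0572] [-0.1925  0.012 ]
335 231 [ 0.4099 -0.0938  0.0721] [-0.1923  0.0124]
334 243 [ 0.413  -0.0907  0.0337] [-0.1887  0.0097]
331 250 [ 4.279e-01 -7.530e-02 -2.000e-04] [-0.1715 -0.003 ]
[[333.67298844 247.07512546]
 [334.86673347 242.65216917]]
[[275.19128304 250.40173104]
 [272.50536505 270.49638733]]
```

```bash
python3 - <<'E'
from h import *
t=r.snapshot("scene")
p=proj(t,np.array([[.4159,-.1638,.0158],[.4159,-.1638,.05]])); print(p,(p-[200,170])*4)
E
```

```text
[[359.71120377 255.70134375]
 [360.43464537 244.26035408]] [[638.84481509 342.805375  ]
 [641.73858146 297.04141632]]
```

>>> play_rows(targets=[{"jaw": 0.3,"dx": -0.02,"dy": 0,"dz": -0.015,"yaw": 0},{"jaw": 0.3,"dx": -0.02,"dy": 0,"dz": -0.015,"yaw": 0},{"jaw": 0.3,"dx": -0.02,"dy": 0,"dz": -0.01,"yaw": 0},{"jaw": 0.3,"dx": 0,"dy": 0,"dz": 0,"yaw": 0},{"jaw": 0.3,"dx": 0,"dy": 0,"dz": 0,"yaw": 0}])

```text
clock: 7.45
tool_pos: [0.4172, -0.1448, 0.0529]
eef_rot: [0.75, 0.662, 0.006, -0.01]
contact_force: [-0.5, 0.0, -0.2]
opening: 0.432
```

```bash
python3 - <<'E'
from h import *
st=r.get_state(); plan([]); print(st["q"].round(2))
s=r.snapshot("scene"); save(s,"s4.png",(280,170,420,290),5)
t=st["tool_pos"]; p=proj(s,np.array([t,t+[0,0,.03]])); print((p-[280,170])*5)
st=r.get_state();w=r.snapshot("wrist"); save(w,"w5.png"); P=depthpts(w,st)
Rt=R.from_quat(st["eef_rot"]).as_matrix(); q=(P-st["tool_pos"])@Rt
m=(w["z_map"]>0)&(np.abs(q[...,0])<.03)&(np.abs(q[...,1])<.05)&(q[...,2]<.04)
m[:200]=0
print("max tool z near fingers",np.percentile(q[m][:,2],[50,90,99,100]))
for v in range(230,340,10): print(v,[(u,q[v,u].round(3).tolist()) for u in (200,240,330)])
E
```

```text
t 7.45 pos [ 0.4172 -0.1448  0.0529] jaw -7.15 F [-0.5  0.  -0.2] op 0.432 q7 1.00 b [-0.2418 -0.0019]
[ 0.12  0.79  0.21  2.23 -0.87  0.22  1.  ]
[[369.39859439 355.99688826]
 [372.27017818 304.84928087]]
max tool z near fingers [-0.11193921 -0.06225423 -0.03512854 -0.02862089]
230 [(200, [-0.008, -0.049, 0.053]), (240, [-0.008, -0.023, 0.053]), (330, [-0.008, 0.036, 0.053])]
240 [(200, [-0.015, -0.05, 0.054]), (240, [-0.015, -0.023, 0.053]), (330, [-0.015, 0.036, 0.053])]
250 [(200, [-0.022, -0.05, 0.053]), (240, [-0.022, -0.023, 0.053]), (330, [-0.021, 0.036, 0.051])]
260 [(200, [0.009, -0.031, -0.033]), (240, [-0.029, -0.024, 0.052]), (330, [0.008, 0.023, -0.03])]
270 [(200, [0.009, -0.03, -0.042]), (240, [-0.036, -0.024, 0.053]), (330, [0.009, 0.022, -0.041])]
280 [(200, [0.009, -0.028, -0.049]), (240, [-0.043, -0.024, 0.052]), (330, [0.006, 0.021, -0.045])]
290 [(200, [0.008, -0.027, -0.056]), (240, [-0.051, -0.024, 0.052]), (330, [0.003, 0.021, -0.048])]
300 [(200, [0.008, -0.026, -0.063]), (240, [-0.059, -0.024, 0.052]), (330, [-0.0, 0.021, -0.048])]
310 [(200, [0.009, -0.024, -0.071]), (240, [-0.067, -0.025, 0.052]), (330, [-0.004, 0.021, -0.049])]
320 [(200, [0.008, -0.023, -0.075]), (240, [-0.074, -0.025, 0.051]), (330, [-0.008, 0.021, -0.05])]
330 [(200, [0.005, -0.023, -0.075]), (240, [-0.082, -0.025, 0.051]), (330, [-0.083, 0.039, 0.052])]
```

View pics/s4.png

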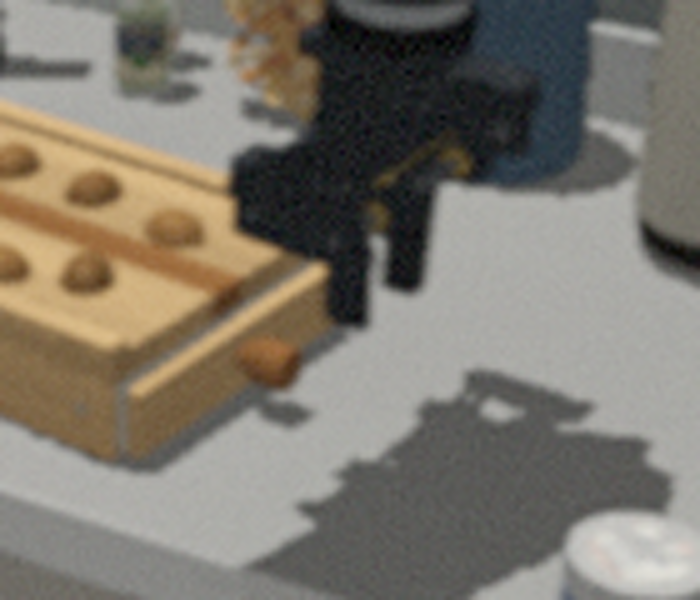

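View pics/w5.png

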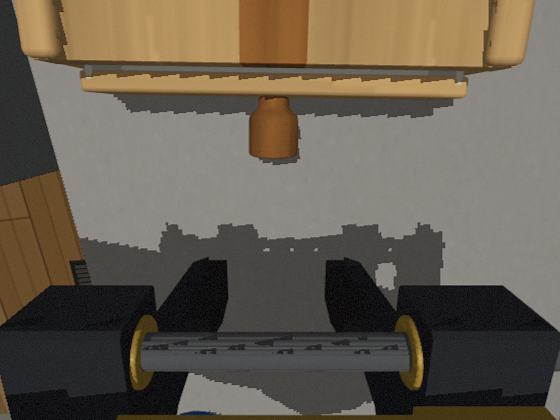

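>>> play_rows(targets=[{"jaw": 0.2,"dx": 0,"dy": 0.001,"dz": 0.014,"yaw": 0.005},{"jaw": 0.2,"dx": 0,"dy": 0.001,"dz": 0.016,"yaw": 0.005},{"jaw": 0.2,"dx": 0,"dy": 0.001,"dz": 0.016,"yaw": 0.005},{"jaw": 0.2,"dx": 0,"dy": 0,"dz": 0.014,"yaw": 0},{"jaw": 0.2,"dx": 0,"dy": 0,"dz": 0.006,"yaw": 0}])

```text
clock: 8.05
tool_pos: [0.4225, -0.1366, -0.0144]
eef_rot: [0.751, 0.66, 0.006, -0.017]
contact_force: [0.6, 0.5, 1.0]
opening: 0.801
```

```bash
python3 - <<'E'
from h import *
plan([(*b2w(-.185,0),-.012,-8,5)])
print(r.get_state()["q"].round(2))
E
```

```text
t 8.05 pos [ 0.4225 -0.1366 -0.0144] jaw -7.43 F [0.6 0.5 1. ] op 0.801 q7 1.10 b [-0.2329 -0.0061]
  dx 0.0096 dy -0.0011 dz -0.0005 yaw 0.002 | 9.7 mm
  dx 0.0096 dy -0.0011 dz -0.0005 yaw 0.002 | 9.7 mm
  dx 0.0096 dy -0.0012 dz -0.0005 yaw 0.002 | 9.7 mm
  dx 0.0096 dy -0.0012 dz -0.0005 yaw 0.002 | 9.7 mm
  dx 0.0096 dy -0.0012 dz -0.0005 yaw 0.002 | 9.7 mm
[ 0.23  0.92  0.01  2.22 -1.    0.04  1.1 ]
```

>>> play_rows(targets=[{"jaw": 0.2,"dx": 0.008,"dy": -0.002,"dz": 0,"yaw": 0},{"jaw": 0.2,"dx": 0.01,"dy": -0.002,"dz": 0,"yaw": 0},{"jaw": 0.2,"dx": 0.01,"dy": -0.002,"dz": 0,"yaw": 0},{"jaw": 0.2,"dx": 0.01,"dy": -0.002,"dz": 0,"yaw": 0},{"jaw": 0.2,"dx": 0.007,"dy": -0.001,"dz": 0,"yaw": 0}])

```text
clock: 8.55
tool_pos: [0.4252, -0.0874, -0.0076]
eef_rot: [0.752, 0.658, 0.003, -0.022]
contact_force: [-0.1, 0.2, -0.0]
opening: 0.799
```

```bash
python3 - <<'E'
from h import *
plan([(*b2w(-.185,0),-.012,-8,1)])
st=r.get_state();print(st["q"].round(2),st["eef_rot"]);w=r.snapshot("wrist"); save(w,"w6.png")
E
```

```text
t 8.55 pos [ 0.4252 -0.0874 -0.0076] jaw -7.60 F [-0.1  0.2 -0. ] op 0.799 q7 0.99 b [-0.1838 -0.0019]
  dx -0.0012 dy -0.0019 dz 0.0044 yaw 0.007 | 5.0 mm
[ 0.12  0.91  0.    2.24 -1.    0.04  0.99] [ 0.7524087   0.65833214  0.00340685 -0.02164103]
```

View pics/w6.png

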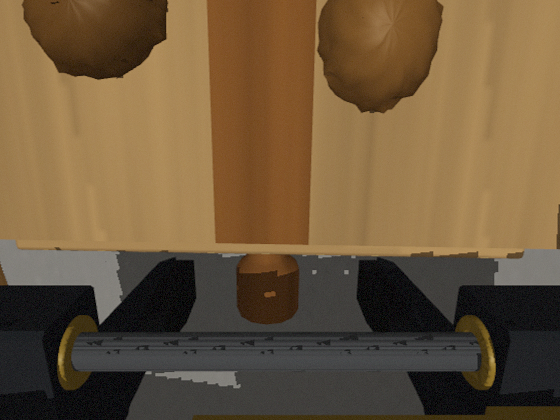

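>>> play_rows(targets=[{"jaw": 1,"dx": -0.002,"dy": -0.002,"dz": 0.005,"yaw": 0},{"jaw": 1,"dx": 0,"dy": 0,"dz": 0.002,"yaw": 0},{"jaw": 1,"dx": 0,"dy": 0,"dz": 0,"yaw": 0},{"jaw": 1,"dx": 0,"dy": 0,"dz": 0,"yaw": 0},{"jaw": 1,"dx": 0,"dy": 0,"dz": 0,"yaw": 0}])

```text
clock: 9.1
tool_pos: [0.4247, -0.0888, -0.0127]
eef_rot: [0.752, 0.659, 0.002, -0.024]
contact_force: [-7.9, 0.1, 1.8]
opening: 0.371
```

>>> play_rows(targets=[{"jaw": 1,"dx": 0,"dy": 0,"dz": 0,"yaw": 0},{"jaw": 1,"dx": 0,"dy": 0,"dz": 0,"yaw": 0},{"jaw": 1,"dx": -0.008,"dy": 0,"dz": 0,"yaw": 0},{"jaw": 1,"dx": -0.012,"dy": 0,"dz": 0,"yaw": 0},{"jaw": 1,"dx": -0.015,"dy": 0,"dz": 0,"yaw": 0}])

```text
clock: 9.6
tool_pos: [0.4165, -0.1191, -0.0127]
eef_rot: [0.751, 0.66, 0.003, -0.03]
contact_force: [-1.3, 3.5, 11.1]
opening: 0.277
```

```bash
python3 - <<'E'
from h import *
plan([(*b2w(-.285,0),-.012,-8,5)])
st=r.get_state();print(st["q"].round(2),st["eef_rot"])
E
```

```text
t 9.60 pos [ 0.4165 -0.1191 -0.0127] jaw -7.31 F [-1.3  3.5 11.1] op 0.277 q7 1.04 b [-0.2165  0.0023]
  dx -0.0137 dy 0.0003 dz -0.0001 yaw 0.002 | 13.7 mm
  dx -0.0137 dy 0.0003 dz -0.0001 yaw 0.002 | 13.7 mm
  dx -0.0137 dy 0.0004 dz -0.0001 yaw 0.002 | 13.7 mm
  dx -0.0137 dy 0.0004 dz -0.0001 yaw 0.002 | 13.7 mm
  dx -0.0137 dy 0.0004 dz -0.0001 yaw 0.002 | 13.7 mm
[ 0.19  0.92  0.02  2.22 -0.96  0.07  1.04] [ 0.75070776  0.65995748  0.00323754 -0.02972365]
```

>>> play_rows(targets=[{"jaw": 1,"dx": -0.014,"dy": 0,"dz": -0.001,"yaw": 0},{"jaw": 1,"dx": -0.014,"dy": 0,"dz": 0,"yaw": 0},{"jaw": 1,"dx": -0.014,"dy": 0,"dz": 0,"yaw": 0},{"jaw": 1,"dx": -0.014,"dy": 0,"dz": 0,"yaw": 0},{"jaw": 1,"dx": -0.01,"dy": 0,"dz": 0,"yaw": 0}])

```text
clock: 10.1
tool_pos: [0.407, -0.1851, -0.0126]
eef_rot: [0.751, 0.66, 0.007, -0.033]
contact_force: [6.7, 19.4, 4.0]
opening: 0.276
```

```bash
python3 - <<'E'
from h import *
plan([(*b2w(-.287,0),-.012,-8,3)])
st=r.get_state();print(st["q"].round(2),st["eef_rot"])
E
```

```text
t 10.10 pos [ 0.407  -0.1851 -0.0126] jaw -7.32 F [ 6.7 19.4  4. ] op 0.276 q7 1.11 b [-0.283   0.0026]
  dx -0.0013 dy 0.0008 dz -0.0002 yaw 0.004 | 1.6 mm
  dx -0.0013 dy 0.0008 dz -0.0002 yaw 0.004 | 1.6 mm
  dx -0.0013 dy 0.0009 dz -0.0002 yaw 0.004 | 1.6 mm
[ 0.31  0.93  0.08  2.18 -0.88  0.14  1.11] [ 0.75075079  0.65971858  0.00680747 -0.03314087]
```

>>> play_rows(targets=[{"jaw": 1,"dx": -0.004,"dy": 0,"dz": 0,"yaw": 0},{"jaw": 0,"dx": 0,"dy": 0,"dz": 0,"yaw": 0},{"jaw": 0,"dx": 0,"dy": 0,"dz": 0,"yaw": 0},{"jaw": 0,"dx": 0,"dy": 0,"dz": 0,"yaw": 0},{"jaw": 0,"dx": -0.001,"dy": 0,"dz": 0,"yaw": 0}])

```text
clock: 10.6
tool_pos: [0.4076, -0.1893, -0.0128]
eef_rot: [0.75, 0.66, 0.01, -0.035]
contact_force: [-0.2, -0.6, -0.7]
opening: 0.621
```

```bash
python3 - <<'E'
from h import *
# scraper handle: grasp 13mm toward +x end from centre
h=np.array([.4773,-.333]);a=np.radians(18.8); g=h+.014*np.array([np.cos(a),np.sin(a)]); print(g)
b=b2w(-.295,0)
plan([(b[0],b[1],.045,-8,5),(*g,.13,-71.2,9)])
E
```

```text
[ 0.49055309 -0.32848828]
t 10.60 pos [ 0.4076 -0.1893 -0.0128] jaw -7.23 F [-0.2 -0.6 -0.7] op 0.621 q7 1.12 b [-0.2872  0.0014]
  dx -0.0016 dy 0.0003 dz -0.0116 yaw 0.003 | 11.7 mm
  dx -0.0016 dy 0.0003 dz -0.0116 yaw 0.003 | 11.7 mm
  dx -0.0016 dy 0.0003 dz -0.0116 yaw 0.003 | 11.7 mm
  dx -0.0016 dy 0.0003 dz -0.0116 yaw 0.003 | 11.7 mm
  dx -0.0016 dy 0.0003 dz -0.0116 yaw 0.003 | 11.7 mm
  dx -0.0132 dy 0.0111 dz -0.0094 yaw 0.123 | 19.7 mm
  dx -0.0117 dy 0.0126 dz -0.0094 yaw 0.123 | 19.7 mm
  dx -0.0101 dy 0.0140 dz -0.0094 yaw 0.123 | 19.7 mm
  dx -0.0083 dy 0.0151 dz -0.0094 yaw 0.123 | 19.7 mm
  dx -0.0064 dy 0.0160 dz -0.0094 yaw 0.123 | 19.7 mm
  dx -0.0044 dy 0.0167 dz -0.0094 yaw 0.123 | 19.7 mm
  dx -0.0023 dy 0.0171 dz -0.0094 yaw 0.123 | 19.7 mm
  dx -0.0002 dy 0.0172 dz -0.0094 yaw 0.123 | 19.7 mm
  dx 0.0019 dy 0.0171 dz -0.0094 yaw 0.123 | 19.7 mm
```

```bash
python3 - <<'E'
from h import *
st=r.get_state();M=R.from_quat(st["eef_rot"]).as_matrix(); print(M.round(4)); print(st["q"].round(3))
E
```

```text
[[ 0.128   0.9913 -0.0313]
 [ 0.9899 -0.1258  0.0649]
 [ 0.0604 -0.0393 -0.9974]]
[ 0.319  0.928  0.087  2.168 -0.873  0.155  1.116]
```

```bash
cat >> h.py <<'E'
def plan(wps):
    st=r.get_state(); p=st["tool_pos"].copy(); M=R.from_quat(st["eef_rot"]).as_matrix(); a=jaw(st)
    print("t %.2f"%st["clock"],"pos",p.round(4),"jaw %.2f"%a,"F",st["contact_force"].round(1),"op %.3f"%st["opening"],"q",st["q"].round(2),"b",w2b(p).round(4),"tz",M[:2,2].round(3))
    for x,y,z,ang,k in wps:
        ang=a if ang is None else ang
        t=np.array([x,y,z]); dp=(t-p)/k; da=((ang-a+180)%360-180)/k
        for i in range(k):
            d=M.T@dp
            print("  dx %.4f dy %.4f dz %.4f yaw %.3f | %.1f mm"%(*d,-np.radians(da),1000*np.linalg.norm(dp)))
            M=M@R.from_euler("z",-da,degrees=True).as_matrix(); a+=da
        p=t
E
python3 - <<'E'
from h import *
h=np.array([.4773,-.333]);a=np.radians(18.8); g=h+.018*np.array([np.cos(a),np.sin(a)]); print(g)
b=b2w(-.29,0)
plan([(b[0],b[1],.06,-8,5),(*g,.13,-71.2,9)])
E
```

```text
[ 0.49433969 -0.32719922]
t 10.60 pos [ 0.4076 -0.1893 -0.0128] jaw -7.23 F [-0.2 -0.6 -0.7] op 0.621 q [ 0.32  0.93  0.09  2.17 -0.87  0.15  1.12] b [-0.2872  0.0014] tz [-0.031  0.065]
  dx 0.0003 dy -0.0003 dz -0.0146 yaw 0.003 | 14.6 mm
  dx 0.0003 dy -0.0003 dz -0.0146 yaw 0.003 | 14.6 mm
  dx 0.0003 dy -0.0003 dz -0.0146 yaw 0.003 | 14.6 mm
  dx 0.0003 dy -0.0003 dz -0.0146 yaw 0.003 | 14.6 mm
  dx 0.0003 dy -0.0003 dz -0.0146 yaw 0.003 | 14.6 mm
  dx -0.0130 dy 0.0112 dz -0.0090 yaw 0.123 | 19.4 mm
  dx -0.0115 dy 0.0127 dz -0.0090 yaw 0.123 | 19.4 mm
  dx -0.0099 dy 0.0140 dz -0.0090 yaw 0.123 | 19.4 mm
  dx -0.0081 dy 0.0151 dz -0.0090 yaw 0.123 | 19.4 mm
  dx -0.0062 dy 0.0160 dz -0.0090 yaw 0.123 | 19.4 mm
  dx -0.0042 dy 0.0166 dz -0.0090 yaw 0.123 | 19.4 mm
  dx -0.0021 dy 0.0170 dz -0.0090 yaw 0.123 | 19.4 mm
  dx -0.0000 dy 0.0172 dz -0.0090 yaw 0.123 | 19.4 mm
  dx 0.0021 dy 0.0170 dz -0.0090 yaw 0.123 | 19.4 mm
```

>>> play_rows(targets=[{"jaw": 0,"dx": 0,"dy": 0,"dz": -0.015,"yaw": 0},{"jaw": 0,"dx": 0,"dy": 0,"dz": -0.025,"yaw": 0},{"jaw": 0,"dx": 0,"dy": 0,"dz": -0.025,"yaw": 0.06},{"jaw": 0,"dx": -0.006,"dy": 0.006,"dz": -0.02,"yaw": 0.11},{"jaw": 0,"dx": -0.012,"dy": 0.012,"dz": -0.02,"yaw": 0.11}])

```text
clock: 11.1
tool_pos: [0.4202, -0.2192, 0.0918]
eef_rot: [0.838, 0.544, 0.003, -0.038]
contact_force: [1.0, -0.4, 0.1]
opening: 0.999
```

```bash
python3 - <<'E'
from h import *
h=np.array([.4773,-.333]);a=np.radians(18.8); g=h+.018*np.array([np.cos(a),np.sin(a)]); print(g)
plan([(*g,.12,-71.2,9)])
t=r.snapshot("top"); save(t,"t6.png",(280,150,440,270),5)
E
```

```text
[ 0.49433969 -0.32719922]
t 11.10 pos [ 0.4202 -0.2192  0.0918] jaw -23.95 F [ 1.  -0.4  0.1] op 0.999 q [ 0.12  0.79  0.5   2.07 -0.79  0.56  0.81] b [-0.315  -0.0152] tz [-0.037  0.067]
  dx -0.0074 dy 0.0122 dz -0.0042 yaw 0.092 | 14.9 mm
  dx -0.0063 dy 0.0128 dz -0.0042 yaw 0.092 | 14.9 mm
  dx -0.0051 dy 0.0133 dz -0.0042 yaw 0.092 | 14.9 mm
  dx -0.0039 dy 0.0137 dz -0.0042 yaw 0.092 | 14.9 mm
  dx -0.0026 dy 0.0140 dz -0.0042 yaw 0.092 | 14.9 mm
  dx -0.0013 dy 0.0142 dz -0.0042 yaw 0.092 | 14.9 mm
  dx 0.0000 dy 0.0143 dz -0.0042 yaw 0.092 | 14.9 mm
  dx 0.0013 dy 0.0142 dz -0.0042 yaw 0.092 | 14.9 mm
  dx 0.0026 dy 0.0140 dz -0.0042 yaw 0.092 | 14.9 mm
```

View pics/t6.png

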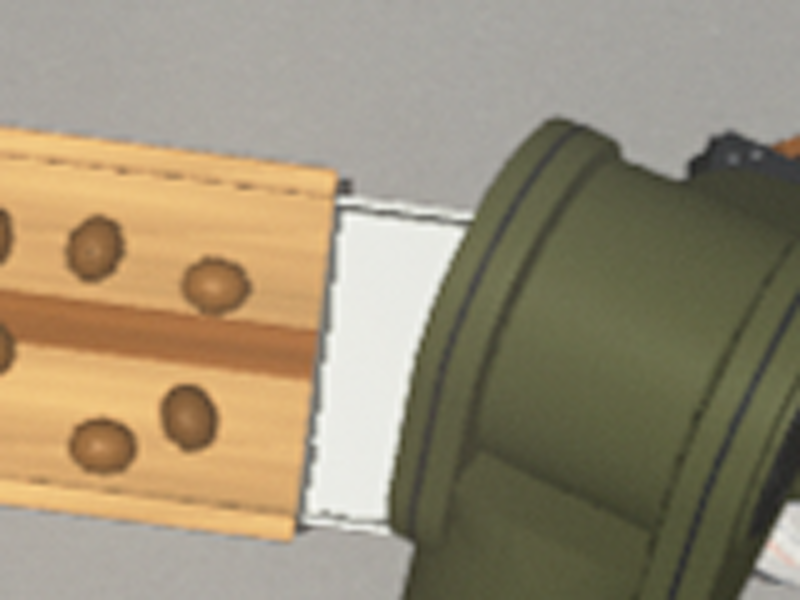

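>>> play_rows(targets=[{"jaw": 0,"dx": -0.007,"dy": 0.012,"dz": -0.008,"yaw": 0.092},{"jaw": 0,"dx": -0.006,"dy": 0.013,"dz": -0.008,"yaw": 0.092},{"jaw": 0,"dx": -0.005,"dy": 0.013,"dz": -0.008,"yaw": 0.092},{"jaw": 0,"dx": -0.004,"dy": 0.014,"dz": -0.006,"yaw": 0.092},{"jaw": 0,"dx": -0.003,"dy": 0.014,"dz": -0.004,"yaw": 0.092}])

```text
clock: 11.65
tool_pos: [0.4639, -0.2877, 0.1245]
eef_rot: [0.943, 0.33, -0.006, -0.032]
contact_force: [-0.1, -0.3, 0.5]
opening: 1.002
```

>>> play_rows(targets=[{"jaw": 0,"dx": -0.001,"dy": 0.014,"dz": -0.002,"yaw": 0.092},{"jaw": 0,"dx": 0,"dy": 0.014,"dz": 0,"yaw": 0.092},{"jaw": 0,"dx": 0.001,"dy": 0.012,"dz": 0,"yaw": 0.08},{"jaw": 0,"dx": 0.001,"dy": 0.005,"dz": 0,"yaw": 0.06},{"jaw": 0,"dx": 0,"dy": 0,"dz": 0,"yaw": 0}])

```text
clock: 12.15
tool_pos: [0.4887, -0.3297, 0.1211]
eef_rot: [0.985, 0.168, -0.012, -0.029]
contact_force: [-0.4, -0.7, 0.5]
opening: 1.002
```

```bash
python3 - <<'E'
from h import *
h=np.array([.4773,-.333]);a=np.radians(18.8); g=h+.018*np.array([np.cos(a),np.sin(a)])
plan([(*g,.12,-71.2,1)])
st=r.get_state();w=r.snapshot("wrist"); save(w,"w7.png")
P=depthpts(w,st); m=(P[...,2]>.096)&(P[...,2]<.112)
m&=(np.linalg.norm(P[...,:2]-h,axis=-1)<.09)
m=cv2.morphologyEx(m.astype(np.uint8),cv2.MORPH_OPEN,np.ones((5,5)))>0
q=P[m]; print(m.sum(),q[:,2].mean(),cv2.minAreaRect((q[:,:2]*1000).astype(np.float32)))
m=(P[...,2]>.056)&(P[...,2]<.07)&(np.linalg.norm(P[...,:2]-h,axis=-1)<.09); q=P[m]; print(m.sum(),q[:,2].mean(),cv2.minAreaRect((q[:,:2]*1000).astype(np.float32)))
E
```

```text
t 12.15 pos [ 0.4887 -0.3297  0.1211] jaw -70.66 F [-0.4 -0.7  0.5] op 1.002 q [ 0.11  0.95  0.83  1.72 -0.85  0.95  0.09] b [-0.415  -0.0983] tz [-0.033  0.053]
  dx 0.0062 dy -0.0004 dz 0.0010 yaw 0.009 | 6.3 mm
6729 0.10290947715512623 ((479.3573913574219, -336.7777099609375), (100.41810607910156, 24.09659767150879), 19.239727020263672)
6078 0.06316633468477482 ((476.8410949707031, -337.619384765625), (135.66647338867188, 46.158668518066406), 19.1949462890625)
```

View pics/w7.png

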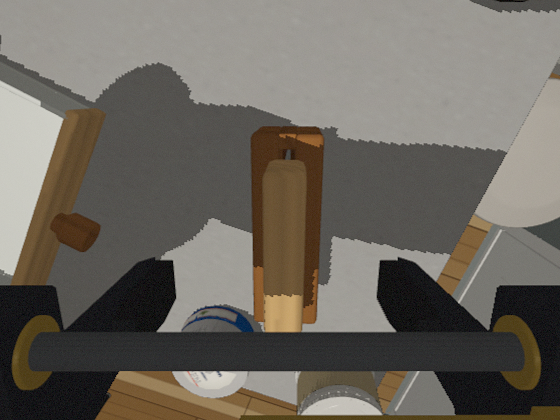

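```bash
python3 - <<'E'
from h import *
plan([(.4944,-.3285,.042,-70.9,5)])
E
```

```text
t 12.20 pos [ 0.4884 -0.3293  0.1211] jaw -70.60 F [ 0.1 -0.  -0.1] op 1.001 q [ 0.11  0.94  0.83  1.72 -0.85  0.95  0.09] b [-0.4146 -0.098 ] tz [-0.034  0.053]
  dx 0.0014 dy 0.0012 dz 0.0158 yaw 0.001 | 15.9 mm
  dx 0.0014 dy 0.0012 dz 0.0158 yaw 0.001 | 15.9 mm
  dx 0.0014 dy 0.0012 dz 0.0158 yaw 0.001 | 15.9 mm
  dx 0.0014 dy 0.0012 dz 0.0158 yaw 0.001 | 15.9 mm
  dx 0.0014 dy 0.0012 dz 0.0158 yaw 0.001 | 15.9 mm
```

>>> play_rows(targets=[{"jaw": 0,"dx": 0.0015,"dy": 0.001,"dz": 0.014,"yaw": 0.002},{"jaw": 0,"dx": 0.0015,"dy": 0.001,"dz": 0.018,"yaw": 0.002},{"jaw": 0,"dx": 0.0015,"dy": 0.001,"dz": 0.018,"yaw": 0},{"jaw": 0,"dx": 0.0015,"dy": 0.001,"dz": 0.015,"yaw": 0},{"jaw": 0,"dx": 0.001,"dy": 0.001,"dz": 0.008,"yaw": 0}])

```text
clock: 12.7
tool_pos: [0.4931, -0.325, 0.0423]
eef_rot: [0.985, 0.17, -0.012, -0.03]
contact_force: [-0.3, -0.2, 0.5]
opening: 0.998
```

```bash
python3 - <<'E'
from h import *
plan([(.4944,-.3285,.042,-70.9,1)])
E
```

```text
t 12.70 pos [ 0.4931 -0.325   0.0423] jaw -70.45 F [-0.3 -0.2  0.5] op 0.998 q [ 0.16  1.04  0.72  1.75 -0.94  0.81  0.14] b [-0.4098 -0.102 ] tz [-0.034  0.056]
  dx 0.0001 dy 0.0037 dz 0.0001 yaw 0.008 | 3.7 mm
```

>>> play_rows(targets=[{"jaw": 1,"dx": 0,"dy": 0.004,"dz": 0.001,"yaw": 0.006},{"jaw": 1,"dx": 0,"dy": 0.001,"dz": 0,"yaw": 0},{"jaw": 1,"dx": 0,"dy": 0,"dz": 0,"yaw": 0},{"jaw": 1,"dx": 0,"dy": 0,"dz": 0,"yaw": 0},{"jaw": 1,"dx": 0,"dy": 0,"dz": 0,"yaw": 0}], squeeze=20)

```text
clock: 13.2
tool_pos: [0.4944, -0.3298, 0.0406]
eef_rot: [0.985, 0.167, -0.012, -0.031]
contact_force: [-0.2, 0.1, 0.1]
opening: 0.574
```

>>> play_rows(targets=[{"jaw": 1,"dx": 0,"dy": 0,"dz": 0,"yaw": 0},{"jaw": 1,"dx": 0,"dy": 0,"dz": 0,"yaw": 0},{"jaw": 1,"dx": 0,"dy": 0,"dz": 0,"yaw": 0},{"jaw": 1,"dx": 0,"dy": 0,"dz": 0,"yaw": 0},{"jaw": 1,"dx": 0,"dy": 0,"dz": 0,"yaw": 0}])

```text
clock: 13.7
tool_pos: [0.4948, -0.3298, 0.0416]
eef_rot: [0.985, 0.167, -0.012, -0.03]
contact_force: [-0.4, -0.2, -0.4]
opening: 0.277
```

```bash
python3 - <<'E'
from h import *
plan([])
st=r.get_state();w=r.snapshot("wrist"); save(w,"w8.png")
E
```

```text
t 13.70 pos [ 0.4948 -0.3298  0.0416] jaw -70.73 F [-0.4 -0.2 -0.4] op 0.277 q [ 0.16  1.04  0.72  1.74 -0.94  0.82  0.13] b [-0.4143 -0.1044] tz [-0.033  0.056]
```

View pics/w8.png

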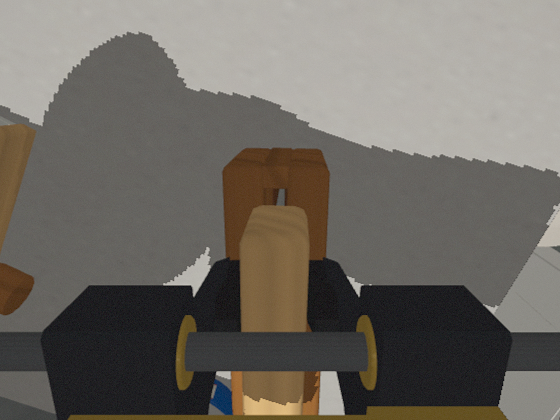

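>>> play_rows(targets=[{"jaw": 1,"dx": 0,"dy": 0,"dz": 0,"yaw": 0},{"jaw": 1,"dx": 0,"dy": 0,"dz": 0,"yaw": 0},{"jaw": 1,"dx": 0,"dy": 0,"dz": 0,"yaw": 0},{"jaw": 1,"dx": 0,"dy": 0,"dz": -0.008,"yaw": 0},{"jaw": 1,"dx": 0,"dy": 0,"dz": -0.012,"yaw": 0}], squeeze=45)

```text
clock: 14.25
tool_pos: [0.4945, -0.3296, 0.0608]
eef_rot: [0.985, 0.167, -0.013, -0.032]
contact_force: [1.5, -1.0, -1.5]
opening: 0.271
```

```bash
python3 - <<'E'
from h import *
plan([(.4944,-.33,.16,None,5)])
E
```

```text
t 14.25 pos [ 0.4945 -0.3296  0.0608] jaw -70.74 F [ 1.5 -1.  -1.5] op 0.271 q [ 0.15  1.02  0.74  1.73 -0.91  0.86  0.11] b [-0.4141 -0.1041] tz [-0.036  0.058]
  dx -0.0003 dy -0.0013 dz -0.0198 yaw -0.000 | 19.8 mm
  dx -0.0003 dy -0.0013 dz -0.0198 yaw -0.000 | 19.8 mm
  dx -0.0003 dy -0.0013 dz -0.0198 yaw -0.000 | 19.8 mm
  dx -0.0003 dy -0.0013 dz -0.0198 yaw -0.000 | 19.8 mm
  dx -0.0003 dy -0.0013 dz -0.0198 yaw -0.000 | 19.8 mm
```

>>> play_rows(targets=[{"jaw": 1,"dx": 0,"dy": -0.001,"dz": -0.02,"yaw": 0},{"jaw": 1,"dx": 0,"dy": -0.001,"dz": -0.02,"yaw": 0},{"jaw": 1,"dx": 0,"dy": -0.001,"dz": -0.02,"yaw": 0},{"jaw": 1,"dx": 0,"dy": -0.001,"dz": -0.018,"yaw": 0},{"jaw": 1,"dx": 0,"dy": -0.001,"dz": -0.012,"yaw": 0}])

```text
clock: 14.75
tool_pos: [0.4956, -0.3305, 0.1576]
eef_rot: [0.985, 0.167, -0.013, -0.032]
contact_force: [-0.2, 0.1, -2.0]
opening: 0.273
```

```bash
python3 - <<'E'
from h import *
plan([])
st=r.get_state();s=r.snapshot("scene"); save(s,"s5.png",(350,140,500,270),5)
st=r.get_state();w=r.snapshot("wrist"); save(w,"w9.png")
E
```

```text
t 14.75 pos [ 0.4956 -0.3305  0.1576] jaw -70.80 F [-0.2  0.1 -2. ] op 0.273 q [ 0.11  0.9   0.85  1.67 -0.78  1.02  0.01] b [-0.4149 -0.1053] tz [-0.037  0.058]
```

View pics/s5.png

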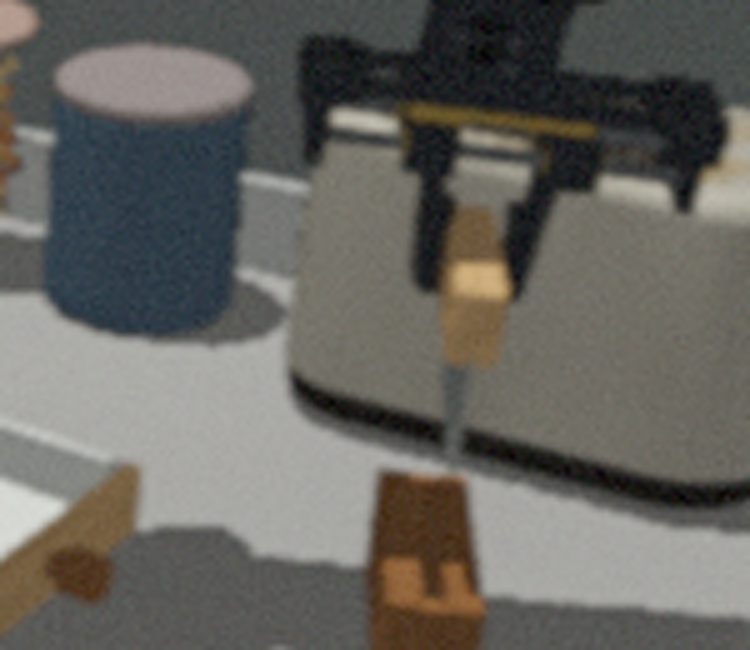

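View pics/w9.png

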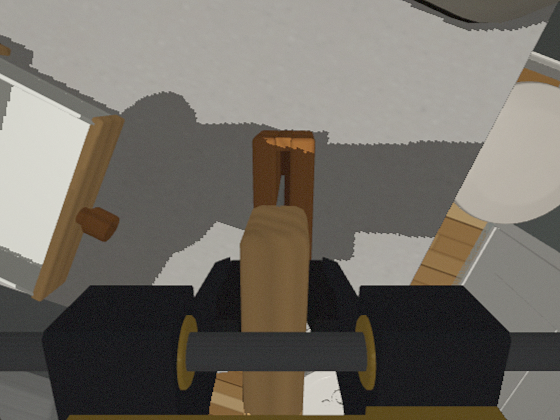

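```bash
python3 - <<'E'
from h import *
plan([(*b2w(.056,.012),.168,-97.95,15)])
E
```

```text
t 14.85 pos [ 0.4961 -0.3311  0.1578] jaw -70.79 F [-0.  -1.1 -2.5] op 0.275 q [ 0.11  0.9   0.85  1.67 -0.79  1.02  0.02] b [-0.4154 -0.1059] tz [-0.035  0.057]
  dx 0.0074 dy -0.0315 dz 0.0013 yaw 0.032 | 32.4 mm
  dx 0.0064 dy -0.0317 dz 0.0013 yaw 0.032 | 32.4 mm
  dx 0.0054 dy -0.0319 dz 0.0013 yaw 0.032 | 32.4 mm
  dx 0.0044 dy -0.0321 dz 0.0013 yaw 0.032 | 32.4 mm
  dx 0.0033 dy -0.0322 dz 0.0013 yaw 0.032 | 32.4 mm
  dx 0.0023 dy -0.0323 dz 0.0013 yaw 0.032 | 32.4 mm
  dx 0.0013 dy -0.0323 dz 0.0013 yaw 0.032 | 32.4 mm
  dx 0.0003 dy -0.0324 dz 0.0013 yaw 0.032 | 32.4 mm
  dx -0.0007 dy -0.0324 dz 0.0013 yaw 0.032 | 32.4 mm
  dx -0.0018 dy -0.0323 dz 0.0013 yaw 0.032 | 32.4 mm
  dx -0.0028 dy -0.0323 dz 0.0013 yaw 0.032 | 32.4 mm
  dx -0.0038 dy -0.0321 dz 0.0013 yaw 0.032 | 32.4 mm
  dx -0.0048 dy -0.0320 dz 0.0013 yaw 0.032 | 32.4 mm
  dx -0.0058 dy -0.0318 dz 0.0013 yaw 0.032 | 32.4 mm
  dx -0.0068 dy -0.0316 dz 0.0013 yaw 0.032 | 32.4 mm
```

>>> play_rows(targets=[{"jaw": 1,"dx": 0.005,"dy": -0.022,"dz": 0,"yaw": 0.032},{"jaw": 1,"dx": 0.006,"dy": -0.032,"dz": 0,"yaw": 0.032},{"jaw": 1,"dx": 0.005,"dy": -0.032,"dz": 0,"yaw": 0.032},{"jaw": 1,"dx": 0.004,"dy": -0.032,"dz": 0,"yaw": 0.032},{"jaw": 1,"dx": 0.003,"dy": -0.032,"dz": 0,"yaw": 0.032}])

```text
clock: 15.35
tool_pos: [0.4764, -0.1801, 0.1644]
eef_rot: [0.996, 0.081, -0.017, -0.028]
contact_force: [0.3, 0.3, -3.0]
opening: 0.273
```

>>> play_rows(targets=[{"jaw": 1,"dx": 0.002,"dy": -0.032,"dz": 0.001,"yaw": 0.032},{"jaw": 1,"dx": 0.001,"dy": -0.032,"dz": 0.001,"yaw": 0.032},{"jaw": 1,"dx": 0,"dy": -0.032,"dz": 0.001,"yaw": 0.032},{"jaw": 1,"dx": -0.001,"dy": -0.032,"dz": 0.001,"yaw": 0.032},{"jaw": 1,"dx": -0.002,"dy": -0.032,"dz": 0.001,"yaw": 0.032}])

```text
clock: 15.85
tool_pos: [0.4576, -0.0129, 0.1659]
eef_rot: [0.999, -0.003, -0.022, -0.028]
contact_force: [0.6, 0.2, -2.3]
opening: 0.27
```

```bash
python3 - <<'E'
from h import *
plan([(*b2w(.056,.012),.168,-97.95,5)])
E
```

```text
t 15.85 pos [ 0.4576 -0.0129  0.1659] jaw -90.37 F [ 0.6  0.2 -2.3] op 0.270 q [-0.57  0.79  0.98  2.09 -0.94  0.88 -0.57] b [-0.1055 -0.0237] tz [-0.044  0.055]
  dx -0.0027 dy -0.0329 dz 0.0015 yaw 0.026 | 33.1 mm
  dx -0.0036 dy -0.0329 dz 0.0015 yaw 0.026 | 33.1 mm
  dx -0.0045 dy -0.0327 dz 0.0015 yaw 0.026 | 33.1 mm
  dx -0.0054 dy -0.0326 dz 0.0015 yaw 0.026 | 33.1 mm
  dx -0.0062 dy -0.0325 dz 0.0015 yaw 0.026 | 33.1 mm
```

>>> play_rows(targets=[{"jaw": 1,"dx": -0.003,"dy": -0.033,"dz": 0,"yaw": 0.028},{"jaw": 1,"dx": -0.004,"dy": -0.033,"dz": 0,"yaw": 0.028},{"jaw": 1,"dx": -0.005,"dy": -0.032,"dz": 0,"yaw": 0.028},{"jaw": 1,"dx": -0.006,"dy": -0.03,"dz": 0,"yaw": 0.026},{"jaw": 1,"dx": -0.006,"dy": -0.018,"dz": 0,"yaw": 0.02}])

```text
clock: 16.35
tool_pos: [0.4381, 0.143, 0.1719]
eef_rot: [0.997, -0.069, -0.027, -0.025]
contact_force: [-0.3, -0.2, -2.5]
opening: 0.27
```

```bash
python3 - <<'E'
from h import *
plan([(*b2w(.054,.012),.102,-97.95,5)])
st=r.get_state();t=r.snapshot("scene"); save(t,"s6.png",(200,130,360,250),5)
w=r.snapshot("wrist"); save(w,"w10.png")
E
```

```text
t 16.35 pos [0.4381 0.143  0.1719] jaw -97.96 F [-0.3 -0.2 -2.5] op 0.270 q [-0.92  0.79  1.01  2.09 -0.97  0.9  -1.01] b [0.0462 0.0172] tz [-0.051  0.054]
  dx 0.0018 dy -0.0009 dz 0.0139 yaw -0.000 | 14.1 mm
  dx 0.0018 dy -0.0009 dz 0.0139 yaw -0.000 | 14.1 mm
  dx 0.0018 dy -0.0009 dz 0.0139 yaw -0.000 | 14.1 mm
  dx 0.0018 dy -0.0009 dz 0.0139 yaw -0.000 | 14.1 mm
  dx 0.0018 dy -0.0009 dz 0.0139 yaw -0.000 | 14.1 mm
```

View pics/s6.png

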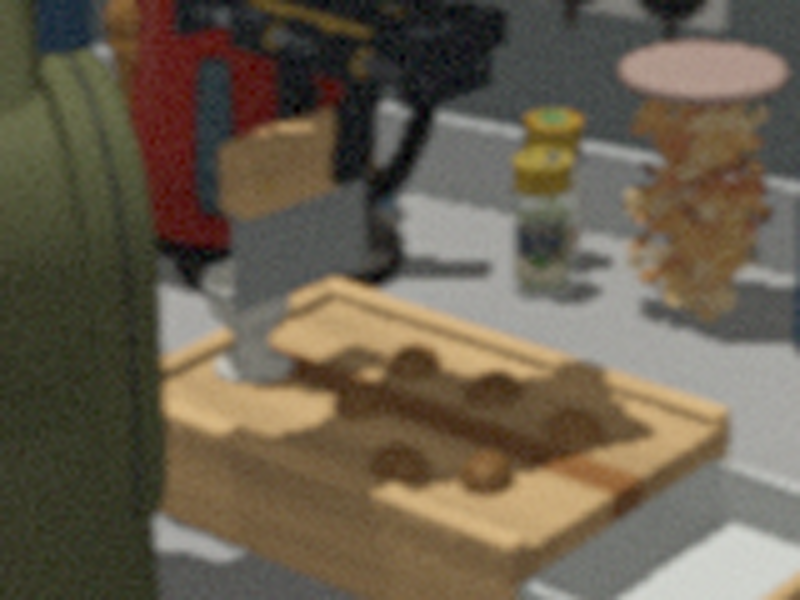

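View pics/w10.png

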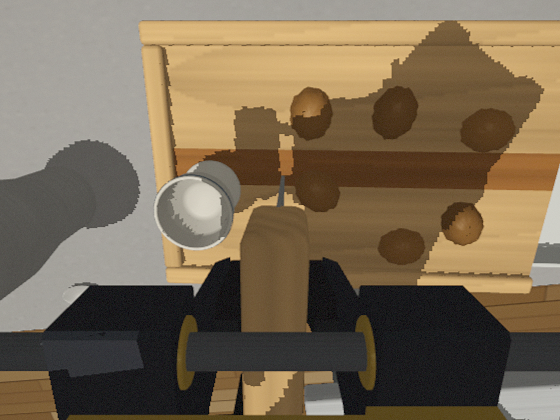

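```bash
cat >> h.py <<'E'
def edge(st):
    M=R.from_quat(st["eef_rot"]).as_matrix(); c=st["tool_pos"]-.018*M[:,0]+.032*M[:,2]
    return np.array([c-.0525*M[:,0],c,c+.0525*M[:,0]])
E
python3 - <<'E'
from h import *
st=r.get_state();s=r.snapshot("scene");e=edge(st); print(e.round(4),[w2b(x).round(4) for x in e])
print((proj(s,e)-[200,130])*5)
Q=depthpts(s)
for u,v in [(249,190),(255,187),(262,185),(272,181),(250,180),(270,172)]: print(Q[v,u].round(4))
E
```

```text
[[0.3661 0.1546 0.1438]
 [0.4181 0.1477 0.1407]
 [0.47   0.1408 0.1376]] [array([0.0477, 0.0901]), array([0.048 , 0.0376]), array([ 0.0484, -0.0148])]
[[229.33341192 310.7954222 ]
 [294.55647114 285.12461012]
 [356.25725209 260.84011362]]
[0.3755 0.1507 0.1474]
[0.3975 0.1462 0.149 ]
[0.4252 0.142  0.1454]
[0.4695 0.1377 0.1421]
[0.3797 0.1488 0.1756]
[0.4599 0.1372 0.1731]
```

```bash
python3 - <<'E'
from h import *
st=r.get_state();s=r.snapshot("scene");Q=depthpts(s); 
xb=(Q[...,:2]-BC)@BX; yb=(Q[...,:2]-BC)@BY
m=(np.abs(xb-.048)<.02)&(yb>-.03)&(yb<.1)&(Q[...,2]>.125)&(Q[...,2]<.195)&(s["z_map"]>0)
q=np.c_[xb[m],yb[m],Q[m][:,2]]
c=q.mean(0);U,S,V=np.linalg.svd(q-c,full_matrices=False);n=V[2];print(len(q),c,n.round(3),S)
p,d=None,None
for u in range(246,278,3):
    col=np.where(m[:,u])[0]
    if len(col)<4: continue
    v=col.max()+.5; p,dd=ray(s,np.array(float(u)),np.array(v))
    pb=np.r_[w2b(p),p[2]]; db=np.r_[dd[:2]@BX,dd[:2]@BY,dd[2]]
    x=pb+db*((c-pb)@n)/(db@n); print(u,v,x.round(4))
E
```

```text
463 [0.04170667 0.03746326 0.16707577] [ 1.    -0.01  -0.002] [0.65987274 0.32124719 0.03684809]
249 192.5 [0.0421 0.0838 0.1421]
252 191.5 [0.042  0.0721 0.141 ]
255 189.5 [0.0419 0.0601 0.1428]
258 188.5 [0.0418 0.0482 0.1416]
261 187.5 [0.0416 0.0361 0.1405]
264 186.5 [0.0415 0.0238 0.1393]
267 184.5 [0.0414 0.0113 0.1411]
270 183.5 [ 0.0413 -0.0013  0.1399]
273 182.5 [ 0.0411 -0.0141  0.1387]
```

```bash
python3 - <<'E'
from h import *
plan([(*b2w(.0575,.0125),.102,-97.95,6)])
E
```

```text
t 16.55 pos [0.4387 0.1399 0.1723] jaw -98.03 F [ 0.8 -0.5 -1.4] op 0.273 q [-0.91  0.79  1.01  2.09 -0.97  0.9  -1.01] b [0.0432 0.0161] tz [-0.049  0.053]
  dx 0.0013 dy -0.0018 dz 0.0118 yaw -0.000 | 12.0 mm
  dx 0.0013 dy -0.0018 dz 0.0118 yaw -0.000 | 12.0 mm
  dx 0.0013 dy -0.0018 dz 0.0118 yaw -0.000 | 12.0 mm
  dx 0.0013 dy -0.0018 dz 0.0118 yaw -0.000 | 12.0 mm
  dx 0.0013 dy -0.0018 dz 0.0118 yaw -0.000 | 12.0 mm
  dx 0.0013 dy -0.0018 dz 0.0118 yaw -0.000 | 12.0 mm
```

>>> play_rows(targets=[{"jaw": 1,"dx": 0.001,"dy": -0.004,"dz": 0.004,"yaw": 0},{"jaw": 1,"dx": 0.0015,"dy": -0.004,"dz": 0.01,"yaw": 0},{"jaw": 1,"dx": 0.0015,"dy": -0.003,"dz": 0.014,"yaw": 0},{"jaw": 1,"dx": 0.0015,"dy": -0.001,"dz": 0.014,"yaw": 0},{"jaw": 1,"dx": 0.0015,"dy": 0,"dz": 0.012,"yaw": 0}])

```text
clock: 17.05
tool_pos: [0.4482, 0.1477, 0.117]
eef_rot: [0.997, -0.075, -0.024, -0.023]
contact_force: [-0.2, -0.4, -1.8]
opening: 0.275
```

```bash
python3 - <<'E'
from h import *
plan([(*b2w(.054,.0115),.102,-97.95,3)])
E
```

```text
t 17.05 pos [0.4482 0.1477 0.117 ] jaw -98.61 F [-0.2 -0.4 -1.8] op 0.275 q [-0.79  0.8   0.73  2.1  -0.99  0.68 -1.07] b [0.0523 0.0078] tz [-0.043  0.049]
  dx -0.0010 dy -0.0003 dz 0.0051 yaw -0.004 | 5.2 mm
  dx -0.0010 dy -0.0004 dz 0.0051 yaw -0.004 | 5.2 mm
  dx -0.0010 dy -0.0004 dz 0.0051 yaw -0.004 | 5.2 mm
```

>>> play_rows(targets=[{"jaw": 1,"dx": -0.002,"dy": -0.001,"dz": 0.005,"yaw": -0.006},{"jaw": 1,"dx": -0.002,"dy": -0.001,"dz": 0.005,"yaw": -0.005},{"jaw": 1,"dx": -0.001,"dy": 0,"dz": 0.004,"yaw": 0},{"jaw": 1,"dx": 0,"dy": 0,"dz": 0.002,"yaw": 0},{"jaw": 1,"dx": 0,"dy": 0,"dz": 0,"yaw": 0}])

```text
clock: 17.55
tool_pos: [0.444, 0.1464, 0.0993]
eef_rot: [0.997, -0.074, -0.024, -0.023]
contact_force: [-1.1, 2.4, 2.3]
opening: 0.276
```

```bash
python3 - <<'E'
from h import *
plan([(*b2w(-.165,.0115),.101,-97.95,15)])
s=r.snapshot("scene"); save(s,"s7.png",(200,130,360,250),5)
E
```

```text
t 17.55 pos [0.444  0.1464 0.0993] jaw -98.54 F [-1.1  2.4  2.3] op 0.276 q [-0.73  0.8   0.62  2.13 -0.99  0.6  -1.07] b [0.0503 0.0117] tz [-0.044  0.049]
  dx 0.0001 dy 0.0143 dz -0.0007 yaw -0.001 | 14.4 mm
  dx 0.0001 dy 0.0143 dz -0.0007 yaw -0.001 | 14.4 mm
  dx 0.0001 dy 0.0143 dz -0.0007 yaw -0.001 | 14.4 mm
  dx 0.0001 dy 0.0143 dz -0.0007 yaw -0.001 | 14.4 mm
  dx 0.0001 dy 0.0143 dz -0.0007 yaw -0.001 | 14.4 mm
  dx 0.0001 dy 0.0143 dz -0.0007 yaw -0.001 | 14.4 mm
  dx 0.0001 dy 0.0143 dz -0.0007 yaw -0.001 | 14.4 mm
  dx 0.0001 dy 0.0143 dz -0.0007 yaw -0.001 | 14.4 mm
  dx 0.0000 dy 0.0143 dz -0.0007 yaw -0.001 | 14.4 mm
  dx 0.0000 dy 0.0143 dz -0.0007 yaw -0.001 | 14.4 mm
  dx 0.0000 dy 0.0143 dz -0.0007 yaw -0.001 | 14.4 mm
  dx 0.0000 dy 0.0143 dz -0.0007 yaw -0.001 | 14.4 mm
  dx 0.0000 dy 0.0143 dz -0.0007 yaw -0.001 | 14.4 mm
  dx -0.0000 dy 0.0143 dz -0.0007 yaw -0.001 | 14.4 mm
  dx -0.0000 dy 0.0143 dz -0.0007 yaw -0.001 | 14.4 mm
```

View pics/s7.png

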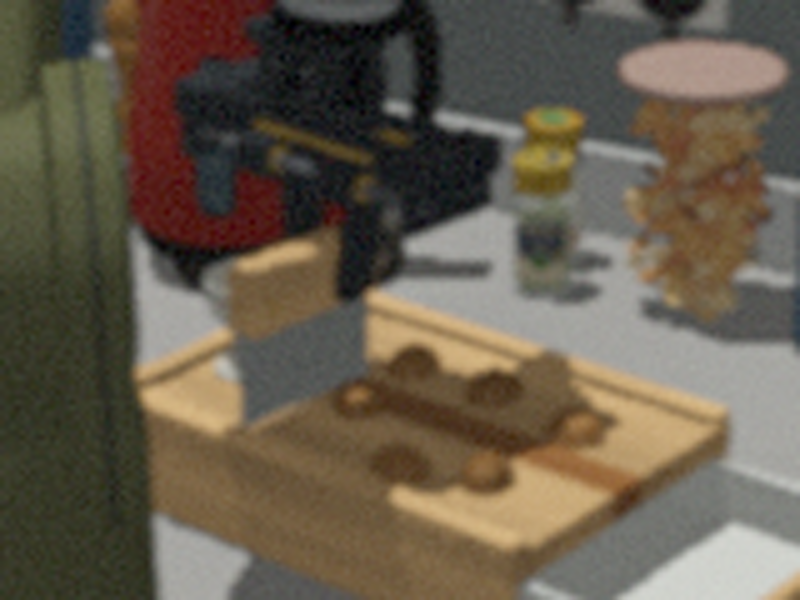

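>>> play_rows(targets=[{"jaw": 1,"dx": 0,"dy": 0.008,"dz": -0.002,"yaw": -0.005},{"jaw": 1,"dx": 0,"dy": 0.012,"dz": -0.0007,"yaw": -0.002},{"jaw": 1,"dx": 0,"dy": 0.013,"dz": -0.0007,"yaw": -0.001},{"jaw": 1,"dx": 0,"dy": 0.013,"dz": -0.0007,"yaw": 0},{"jaw": 1,"dx": 0,"dy": 0.013,"dz": -0.0007,"yaw": 0}])

```text
clock: 18.1
tool_pos: [0.437, 0.0829, 0.1023]
eef_rot: [0.997, -0.068, -0.021, -0.021]
contact_force: [-0.1, -0.7, -1.5]
opening: 0.272
```

```bash
python3 - <<'E'
from h import *
plan([(*b2w(-.165,.0115),.101,-97.95,12)])
E
```

```text
t 18.10 pos [0.437  0.0829 0.1023] jaw -97.90 F [-0.1 -0.7 -1.5] op 0.272 q [-0.59  0.76  0.59  2.18 -0.99  0.54 -0.93] b [-0.0135  0.0099] tz [-0.04   0.045]
  dx -0.0002 dy 0.0126 dz -0.0004 yaw 0.000 | 12.6 mm
  dx -0.0002 dy 0.0126 dz -0.0004 yaw 0.000 | 12.6 mm
  dx -0.0002 dy 0.0126 dz -0.0004 yaw 0.000 | 12.6 mm
  dx -0.0002 dy 0.0126 dz -0.0004 yaw 0.000 | 12.6 mm
  dx -0.0002 dy 0.0126 dz -0.0004 yaw 0.000 | 12.6 mm
  dx -0.0002 dy 0.0126 dz -0.0004 yaw 0.000 | 12.6 mm
  dx -0.0002 dy 0.0126 dz -0.0004 yaw 0.000 | 12.6 mm
  dx -0.0002 dy 0.0126 dz -0.0004 yaw 0.000 | 12.6 mm
  dx -0.0002 dy 0.0126 dz -0.0004 yaw 0.000 | 12.6 mm
  dx -0.0002 dy 0.0126 dz -0.0004 yaw 0.000 | 12.6 mm
  dx -0.0002 dy 0.0126 dz -0.0004 yaw 0.000 | 12.6 mm
  dx -0.0002 dy 0.0126 dz -0.0004 yaw 0.000 | 12.6 mm
```

>>> play_rows(targets=[{"jaw": 1,"dx": -0.0005,"dy": 0.013,"dz": 0,"yaw": 0},{"jaw": 1,"dx": -0.0005,"dy": 0.013,"dz": 0,"yaw": 0},{"jaw": 1,"dx": 0,"dy": 0.013,"dz": 0,"yaw": 0},{"jaw": 1,"dx": 0,"dy": 0.013,"dz": 0,"yaw": 0},{"jaw": 1,"dx": 0,"dy": 0.013,"dz": 0,"yaw": 0}])

```text
clock: 18.6
tool_pos: [0.4265, 0.0097, 0.101]
eef_rot: [0.997, -0.071, -0.019, -0.019]
contact_force: [0.2, 0.3, -1.7]
opening: 0.272
```

```bash
python3 - <<'E'
from h import *
plan([(*b2w(-.165,.0115),.101,-97.95,8)])
s=r.snapshot("scene"); save(s,"s8.png",(200,130,360,250),5)
E
```

```text
t 18.60 pos [0.4265 0.0097 0.101 ] jaw -98.18 F [ 0.2  0.3 -1.7] op 0.272 q [-0.42  0.74  0.54  2.23 -0.98  0.48 -0.77] b [-0.0874  0.0102] tz [-0.036  0.041]
  dx -0.0001 dy 0.0097 dz -0.0003 yaw -0.001 | 9.7 mm
  dx -0.0001 dy 0.0097 dz -0.0003 yaw -0.001 | 9.7 mm
  dx -0.0001 dy 0.0097 dz -0.0003 yaw -0.001 | 9.7 mm
  dx -0.0002 dy 0.0097 dz -0.0003 yaw -0.001 | 9.7 mm
  dx -0.0002 dy 0.0097 dz -0.0003 yaw -0.001 | 9.7 mm
  dx -0.0002 dy 0.0097 dz -0.0003 yaw -0.001 | 9.7 mm
  dx -0.0002 dy 0.0097 dz -0.0003 yaw -0.001 | 9.7 mm
  dx -0.0002 dy 0.0097 dz -0.0003 yaw -0.001 | 9.7 mm
```

View pics/s8.png

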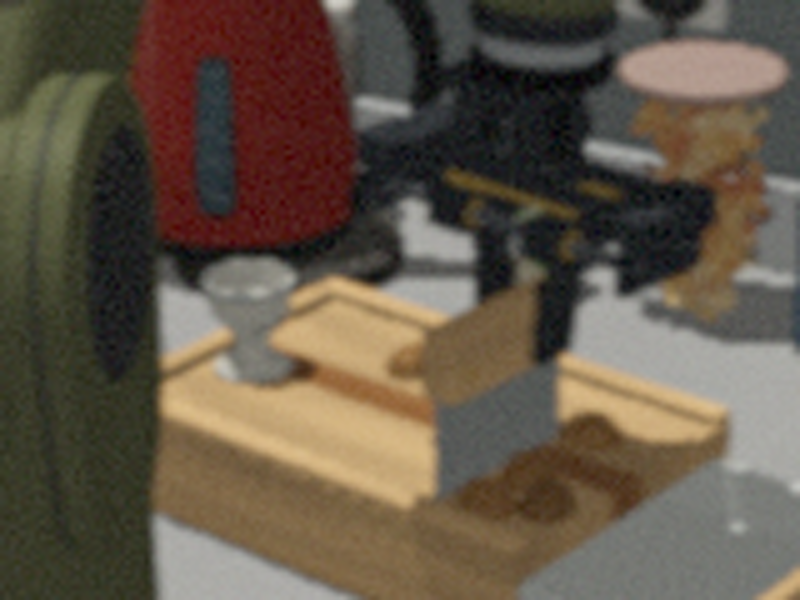

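>>> play_rows(targets=[{"jaw": 1,"dx": 0,"dy": 0.01,"dz": 0,"yaw": 0},{"jaw": 1,"dx": 0,"dy": 0.012,"dz": 0,"yaw": 0},{"jaw": 1,"dx": 0,"dy": 0.012,"dz": 0,"yaw": 0},{"jaw": 1,"dx": 0,"dy": 0.012,"dz": 0,"yaw": 0},{"jaw": 1,"dx": 0,"dy": 0.012,"dz": 0,"yaw": 0}])

```text
clock: 19.15
tool_pos: [0.417, -0.0551, 0.1001]
eef_rot: [0.997, -0.074, -0.018, -0.017]
contact_force: [-0.4, -0.0, -2.5]
opening: 0.272
```

```bash
python3 - <<'E'
from h import *
plan([(*b2w(-.165,.0115),.101,-97.95,2)])
E
```

```text
t 19.15 pos [ 0.417  -0.0551  0.1001] jaw -98.51 F [-0.4 -0.  -2.5] op 0.272 q [-0.26  0.74  0.52  2.24 -0.97  0.46 -0.64] b [-0.153   0.0107] tz [-0.034  0.037]
  dx -0.0004 dy 0.0060 dz -0.0006 yaw -0.005 | 6.0 mm
  dx -0.0004 dy 0.0060 dz -0.0006 yaw -0.005 | 6.0 mm
```

>>> play_rows(targets=[{"jaw": 1,"dx": 0,"dy": 0.009,"dz": -0.001,"yaw": -0.004},{"jaw": 1,"dx": 0,"dy": 0.009,"dz": -0.001,"yaw": 0},{"jaw": 1,"dx": 0,"dy": 0.006,"dz": 0,"yaw": 0},{"jaw": 1,"dx": 0,"dy": 0,"dz": 0,"yaw": 0},{"jaw": 1,"dx": 0,"dy": 0,"dz": -0.01,"yaw": 0}])

```text
clock: 19.65
tool_pos: [0.4126, -0.083, 0.1115]
eef_rot: [0.997, -0.074, -0.019, -0.016]
contact_force: [0.4, 0.5, -2.6]
opening: 0.271
```

```bash
python3 - <<'E'
from h import *
plan([])
s=r.snapshot("scene"); save(s,"s9.png",(220,150,380,270),5)
t=r.snapshot("top"); save(t,"t9.png",(220,150,380,270),5)
E
```

```text
t 19.65 pos [ 0.4126 -0.083   0.1115] jaw -98.47 F [ 0.4  0.5 -2.6] op 0.271 q [-0.22  0.72  0.55  2.23 -0.92  0.49 -0.62] b [-0.1812  0.0111] tz [-0.035  0.036]
```

View pics/s9.png

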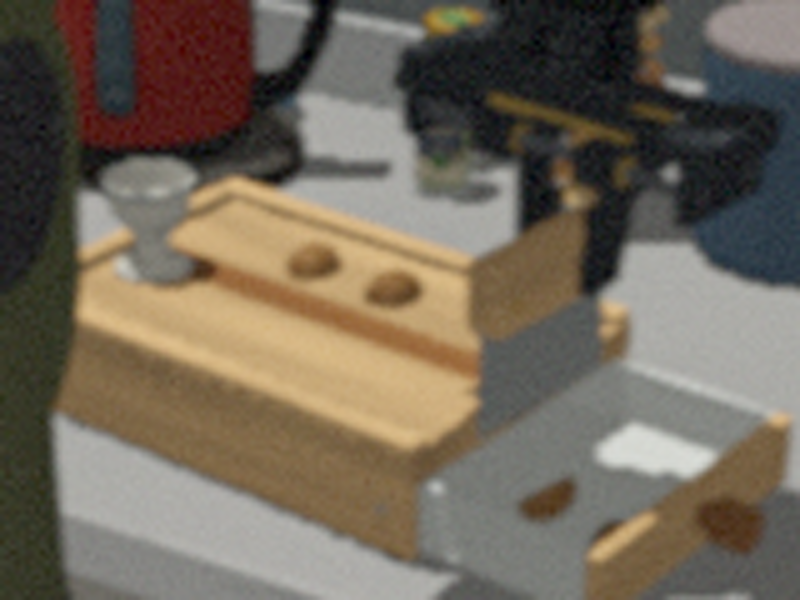

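View pics/t9.png

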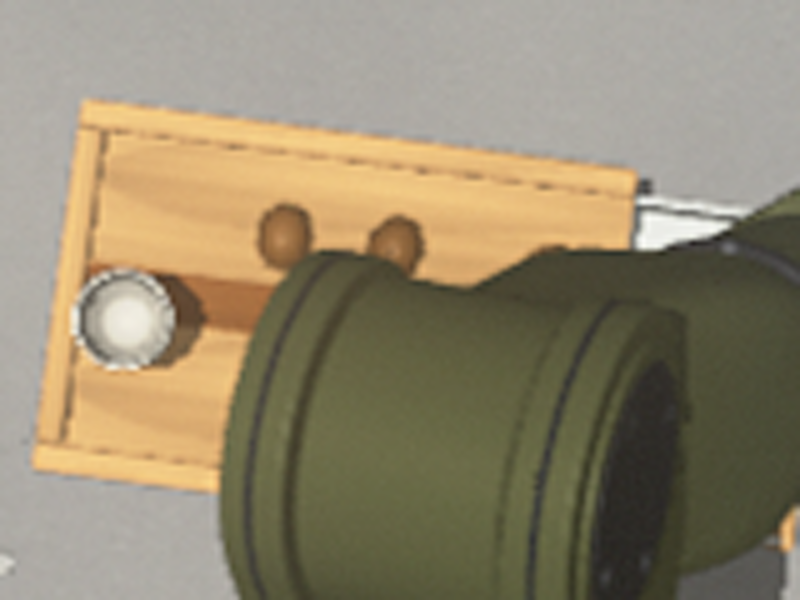

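```bash
python3 - <<'E'
from h import *
plan([(*b2w(-.14,-.02),.155,-97.95,3),(*b2w(.063,-.0485),.155,-97.95,7)])
E
```

```text
t 19.75 pos [ 0.4137 -0.0834  0.1124] jaw -98.44 F [-0.7  0.4 -1.7] op 0.271 q [-0.22  0.72  0.56  2.23 -0.92  0.49 -0.62] b [-0.1814  0.01  ] tz [-0.032  0.034]
  dx 0.0094 dy -0.0143 dz -0.0141 yaw -0.003 | 22.2 mm
  dx 0.0094 dy -0.0143 dz -0.0141 yaw -0.003 | 22.2 mm
  dx 0.0094 dy -0.0142 dz -0.0141 yaw -0.003 | 22.2 mm
  dx 0.0041 dy -0.0290 dz 0.0007 yaw -0.000 | 29.3 mm
  dx 0.0041 dy -0.0290 dz 0.0007 yaw -0.000 | 29.3 mm
  dx 0.0041 dy -0.0290 dz 0.0007 yaw -0.000 | 29.3 mm
  dx 0.0041 dy -0.0290 dz 0.0007 yaw -0.000 | 29.3 mm
  dx 0.0041 dy -0.0290 dz 0.0007 yaw -0.000 | 29.3 mm
  dx 0.0041 dy -0.0290 dz 0.0007 yaw -0.000 | 29.3 mm
  dx 0.0041 dy -0.0290 dz 0.0007 yaw -0.000 | 29.3 mm
```

>>> play_rows(targets=[{"jaw": 1,"dx": 0.006,"dy": 0,"dz": -0.022,"yaw": -0.003},{"jaw": 1,"dx": 0.01,"dy": -0.015,"dz": -0.02,"yaw": -0.003},{"jaw": 1,"dx": 0.01,"dy": -0.025,"dz": -0.004,"yaw": -0.002},{"jaw": 1,"dx": 0.006,"dy": -0.03,"dz": 0,"yaw": 0},{"jaw": 1,"dx": 0.006,"dy": -0.03,"dz": 0,"yaw": 0}])

```text
clock: 20.25
tool_pos: [0.4674, 0.0097, 0.161]
eef_rot: [0.997, -0.072, -0.017, -0.016]
contact_force: [0.4, 0.4, -2.3]
opening: 0.272
```

```bash
python3 - <<'E'
from h import *
plan([(*b2w(.063,-.0485),.155,-97.95,5)])
E
```

```text
t 20.25 pos [0.4674 0.0097 0.161 ] jaw -98.31 F [ 0.4  0.4 -2.3] op 0.272 q [-0.53  0.7   0.74  2.07 -0.79  0.71 -0.96] b [-0.0818 -0.0303] tz [-0.032  0.034]
  dx 0.0035 dy -0.0289 dz 0.0019 yaw -0.001 | 29.2 mm
  dx 0.0036 dy -0.0289 dz 0.0019 yaw -0.001 | 29.2 mm
  dx 0.0036 dy -0.0289 dz 0.0019 yaw -0.001 | 29.2 mm
  dx 0.0036 dy -0.0289 dz 0.0019 yaw -0.001 | 29.2 mm
  dx 0.0037 dy -0.0289 dz 0.0019 yaw -0.001 | 29.2 mm
```

>>> play_rows(targets=[{"jaw": 1,"dx": 0.004,"dy": -0.03,"dz": 0.001,"yaw": -0.001},{"jaw": 1,"dx": 0.004,"dy": -0.03,"dz": 0.001,"yaw": -0.001},{"jaw": 1,"dx": 0.004,"dy": -0.029,"dz": 0.002,"yaw": -0.001},{"jaw": 1,"dx": 0.004,"dy": -0.028,"dz": 0.003,"yaw": -0.001},{"jaw": 1,"dx": 0.003,"dy": -0.016,"dz": 0.005,"yaw": 0}])

```text
clock: 20.75
tool_pos: [0.5046, 0.1511, 0.1498]
eef_rot: [0.998, -0.065, -0.018, -0.018]
contact_force: [0.0, 0.4, -2.0]
opening: 0.275
```

```bash
python3 - <<'E'
from h import *
plan([(*b2w(.063,-.0485),.103,-97.95,5)])
s=r.snapshot("scene"); save(s,"s10.png",(200,130,360,250),5)
E
```

```text
t 20.75 pos [0.5046 0.1511 0.1498] jaw -97.52 F [ 0.   0.4 -2. ] op 0.275 q [-0.77  0.79  0.76  1.93 -0.82  0.8  -1.23] b [ 0.0634 -0.0476] tz [-0.034  0.037]
  dx 0.0005 dy 0.0004 dz 0.0093 yaw 0.001 | 9.4 mm
  dx 0.0005 dy 0.0004 dz 0.0093 yaw 0.001 | 9.4 mm
  dx 0.0005 dy 0.0004 dz 0.0093 yaw 0.001 | 9.4 mm
  dx 0.0005 dy 0.0004 dz 0.0093 yaw 0.001 | 9.4 mm
  dx 0.0005 dy 0.0004 dz 0.0093 yaw 0.001 | 9.4 mm
```

View pics/s10.png

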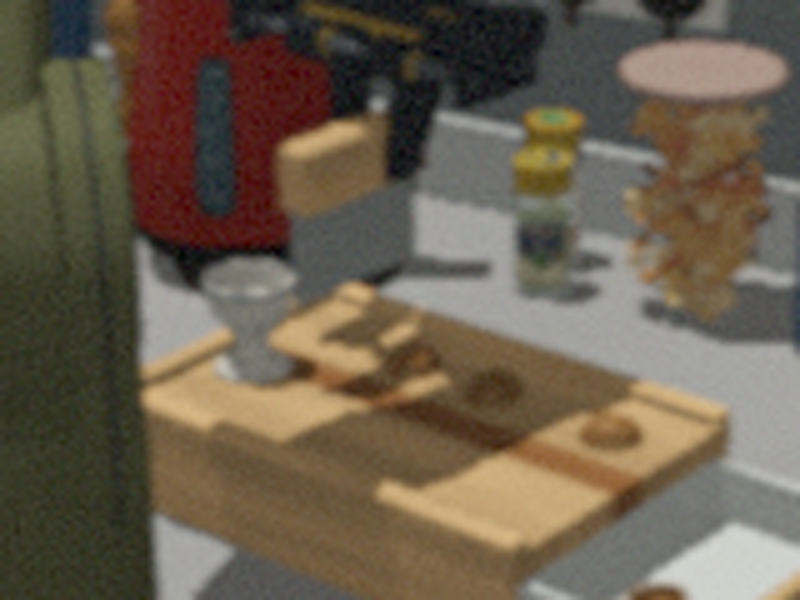

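>>> play_rows(targets=[{"jaw": 1,"dx": -0.001,"dy": 0,"dz": 0.006,"yaw": 0.002},{"jaw": 1,"dx": -0.001,"dy": 0,"dz": 0.01,"yaw": 0.002},{"jaw": 1,"dx": 0,"dy": 0.001,"dz": 0.011,"yaw": 0.002},{"jaw": 1,"dx": 0,"dy": 0.001,"dz": 0.01,"yaw": 0.001},{"jaw": 1,"dx": 0,"dy": 0.001,"dz": 0.006,"yaw": 0}])

```text
clock: 21.3
tool_pos: [0.4988, 0.1484, 0.1016]
eef_rot: [0.997, -0.07, -0.02, -0.016]
contact_force: [-0.4, 0.8, -1.5]
opening: 0.266
```

```bash
python3 - <<'E'
from h import *
plan([(*b2w(.063,-.0455),.102,-97.95,1)])
E
```

```text
t 21.30 pos [0.4988 0.1484 0.1016] jaw -98.03 F [-0.4  0.8 -1.5] op 0.266 q [-0.72  0.85  0.67  1.97 -0.91  0.7  -1.16] b [ 0.0599 -0.0423] tz [-0.037  0.036]
  dx 0.0032 dy -0.0031 dz -0.0005 yaw -0.001 | 4.5 mm
```

>>> play_rows(targets=[{"jaw": 1,"dx": 0.001,"dy": 0.01,"dz": 0,"yaw": 0},{"jaw": 1,"dx": 0.001,"dy": 0.014,"dz": 0,"yaw": 0},{"jaw": 1,"dx": 0.0005,"dy": 0.014,"dz": 0,"yaw": 0},{"jaw": 1,"dx": 0,"dy": 0.014,"dz": 0,"yaw": 0},{"jaw": 1,"dx": 0,"dy": 0.014,"dz": 0,"yaw": 0}])

```text
clock: 21.8
tool_pos: [0.4924, 0.0775, 0.0991]
eef_rot: [0.997, -0.07, -0.019, -0.017]
contact_force: [0.6, -0.1, -1.1]
opening: 0.27
```

```bash
python3 - <<'E'
from h import *
plan([(*b2w(-.17,-.0455),.102,-97.95,12)])
E
```

```text
t 21.80 pos [0.4924 0.0775 0.0991] jaw -98.09 F [ 0.6 -0.1 -1.1] op 0.270 q [-0.58  0.82  0.64  2.03 -0.91  0.64 -1.01] b [-0.0112 -0.0457] tz [-0.036  0.036]
  dx -0.0000 dy 0.0132 dz -0.0006 yaw -0.000 | 13.2 mm
  dx -0.0000 dy 0.0132 dz -0.0006 yaw -0.000 | 13.2 mm
  dx -0.0000 dy 0.0132 dz -0.0006 yaw -0.000 | 13.2 mm
  dx -0.0000 dy 0.0132 dz -0.0006 yaw -0.000 | 13.2 mm
  dx -0.0000 dy 0.0132 dz -0.0006 yaw -0.000 | 13.2 mm
  dx -0.0000 dy 0.0132 dz -0.0006 yaw -0.000 | 13.2 mm
  dx -0.0000 dy 0.0132 dz -0.0006 yaw -0.000 | 13.2 mm
  dx -0.0000 dy 0.0132 dz -0.0006 yaw -0.000 | 13.2 mm
  dx -0.0000 dy 0.0132 dz -0.0006 yaw -0.000 | 13.2 mm
  dx -0.0000 dy 0.0132 dz -0.0006 yaw -0.000 | 13.2 mm
  dx -0.0000 dy 0.0132 dz -0.0006 yaw -0.000 | 13.2 mm
  dx -0.0000 dy 0.0132 dz -0.0006 yaw -0.000 | 13.2 mm
```

>>> play_rows(targets=[{"jaw": 1,"dx": 0,"dy": 0.013,"dz": -0.0015,"yaw": 0},{"jaw": 1,"dx": 0,"dy": 0.013,"dz": -0.001,"yaw": 0},{"jaw": 1,"dx": 0,"dy": 0.013,"dz": -0.0005,"yaw": 0},{"jaw": 1,"dx": 0,"dy": 0.013,"dz": -0.0005,"yaw": 0},{"jaw": 1,"dx": 0,"dy": 0.013,"dz": -0.0005,"yaw": 0}])

```text
clock: 22.3
tool_pos: [0.483, 0.0054, 0.1022]
eef_rot: [0.997, -0.072, -0.018, -0.016]
contact_force: [-0.4, -0.2, -2.3]
opening: 0.27
```

>>> play_rows(targets=[{"jaw": 1,"dx": 0,"dy": 0.012,"dz": -0.0005,"yaw": 0},{"jaw": 1,"dx": 0,"dy": 0.012,"dz": -0.0005,"yaw": 0},{"jaw": 1,"dx": 0,"dy": 0.012,"dz": 0,"yaw": 0},{"jaw": 1,"dx": 0,"dy": 0.012,"dz": 0,"yaw": 0},{"jaw": 1,"dx": 0,"dy": 0.01,"dz": 0,"yaw": 0}])

```text
clock: 22.8
tool_pos: [0.4738, -0.0577, 0.1015]
eef_rot: [0.997, -0.072, -0.018, -0.016]
contact_force: [0.3, -0.2, -2.4]
opening: 0.27
```

```bash
python3 - <<'E'
from h import *
plan([(*b2w(-.172,-.0455),.102,-97.95,2)])
s=r.snapshot("scene"); save(s,"s11.png",(220,150,380,270),5)
E
```

```text
t 22.80 pos [ 0.4738 -0.0577  0.1015] jaw -98.31 F [ 0.3 -0.2 -2.4] op 0.270 q [-0.3   0.79  0.6   2.09 -0.88  0.59 -0.76] b [-0.1476 -0.046 ] tz [-0.033  0.034]
  dx -0.0002 dy 0.0122 dz -0.0006 yaw -0.003 | 12.2 mm
  dx -0.0002 dy 0.0122 dz -0.0006 yaw -0.003 | 12.2 mm
```

View pics/s11.png

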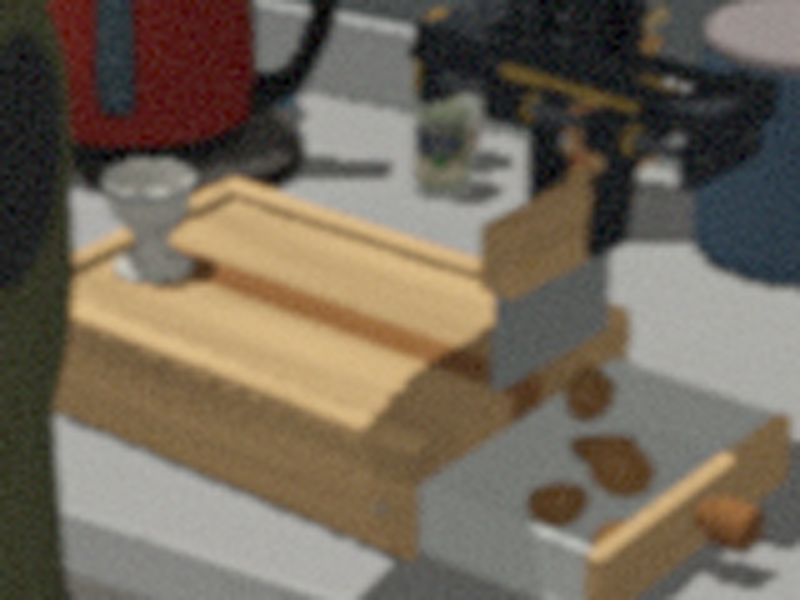

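>>> play_rows(targets=[{"jaw": 1,"dx": 0,"dy": 0.012,"dz": 0,"yaw": -0.002},{"jaw": 1,"dx": 0,"dy": 0.012,"dz": -0.001,"yaw": 0},{"jaw": 1,"dx": 0,"dy": 0.008,"dz": -0.001,"yaw": 0},{"jaw": 1,"dx": 0,"dy": 0,"dz": -0.005,"yaw": 0},{"jaw": 1,"dx": 0,"dy": 0,"dz": -0.025,"yaw": 0}])

```text
clock: 23.35
tool_pos: [0.4679, -0.0935, 0.1317]
eef_rot: [0.997, -0.073, -0.02, -0.016]
contact_force: [0.9, 0.2, -0.7]
opening: 0.276
```

>>> play_rows(targets=[{"jaw": 1,"dx": 0,"dy": 0,"dz": -0.025,"yaw": 0},{"jaw": 1,"dx": 0,"dy": 0.025,"dz": -0.015,"yaw": -0.03},{"jaw": 1,"dx": 0,"dy": 0.03,"dz": 0,"yaw": -0.04},{"jaw": 1,"dx": 0,"dy": 0.03,"dz": 0,"yaw": -0.04},{"jaw": 1,"dx": 0,"dy": 0.03,"dz": 0,"yaw": -0.04}])

```text
clock: 23.85
tool_pos: [0.4622, -0.2046, 0.1723]
eef_rot: [1.0, 0.012, -0.018, -0.02]
contact_force: [0.5, 0.7, -2.9]
opening: 0.271
```

```bash
python3 - <<'E'
from h import *
plan([(.4946,-.3298,.155,-70.75,8)])
s=r.snapshot("scene"); save(s,"s12.png",(220,150,380,270),5)
s=r.snapshot("top"); save(s,"t12.png",(220,150,380,270),5)
E
```

```text
t 23.85 pos [ 0.4622 -0.2046  0.1723] jaw -88.65 F [ 0.5  0.7 -2.9] op 0.271 q [-0.05  0.71  0.67  1.94 -0.64  0.78 -0.54] b [-0.2947 -0.0548] tz [-0.036  0.04 ]
  dx 0.0037 dy 0.0158 dz 0.0014 yaw -0.039 | 16.3 mm
  dx 0.0031 dy 0.0160 dz 0.0014 yaw -0.039 | 16.3 mm
  dx 0.0025 dy 0.0161 dz 0.0014 yaw -0.039 | 16.3 mm
  dx 0.0019 dy 0.0162 dz 0.0014 yaw -0.039 | 16.3 mm
  dx 0.0012 dy 0.0162 dz 0.0014 yaw -0.039 | 16.3 mm
  dx 0.0006 dy 0.0162 dz 0.0014 yaw -0.039 | 16.3 mm
  dx -0.0000 dy 0.0163 dz 0.0014 yaw -0.039 | 16.3 mm
  dx -0.0007 dy 0.0162 dz 0.0014 yaw -0.039 | 16.3 mm
```

View pics/s12.png

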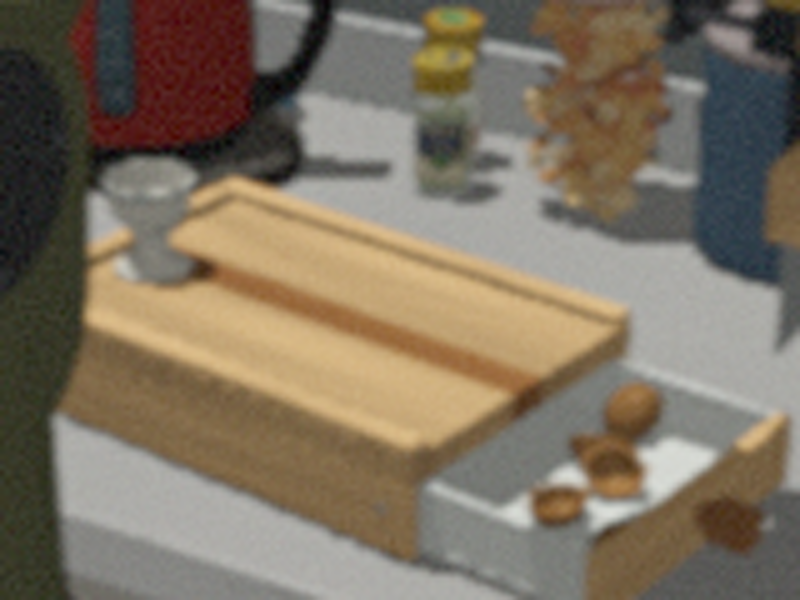

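View pics/t12.png

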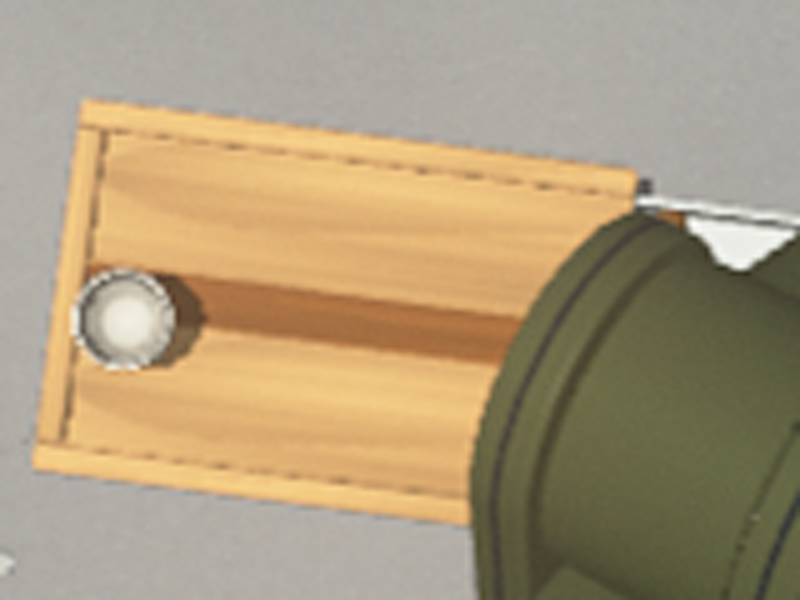

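>>> play_rows(targets=[{"jaw": 1,"dx": 0.004,"dy": 0.016,"dz": 0.001,"yaw": -0.04},{"jaw": 1,"dx": 0.003,"dy": 0.016,"dz": 0.001,"yaw": -0.04},{"jaw": 1,"dx": 0.0025,"dy": 0.016,"dz": 0.001,"yaw": -0.04},{"jaw": 1,"dx": 0.002,"dy": 0.016,"dz": 0.001,"yaw": -0.04},{"jaw": 1,"dx": 0.001,"dy": 0.016,"dz": 0.001,"yaw": -0.04}])

```text
clock: 24.45
tool_pos: [0.4827, -0.2813, 0.1639]
eef_rot: [0.993, 0.114, -0.017, -0.024]
contact_force: [-0.2, 0.6, -2.8]
opening: 0.27
```

```bash
python3 - <<'E'
from h import *
plan([(.4946,-.3298,.155,-70.75,3)])
E
```

```text
t 24.45 pos [ 0.4827 -0.2813  0.1639] jaw -76.93 F [-0.2  0.6 -2.8] op 0.270 q [ 0.13  0.76  0.6   1.78 -0.57  0.84 -0.33] b [-0.3679 -0.0857] tz [-0.039  0.044]
  dx 0.0003 dy 0.0168 dz 0.0021 yaw -0.036 | 16.9 mm
  dx -0.0003 dy 0.0168 dz 0.0021 yaw -0.036 | 16.9 mm
  dx -0.0009 dy 0.0168 dz 0.0021 yaw -0.036 | 16.9 mm
```

>>> play_rows(targets=[{"jaw": 1,"dx": 0,"dy": 0.016,"dz": 0.001,"yaw": -0.036},{"jaw": 1,"dx": 0,"dy": 0.016,"dz": 0.001,"yaw": -0.036},{"jaw": 1,"dx": 0,"dy": 0.012,"dz": 0,"yaw": -0.03},{"jaw": 1,"dx": 0,"dy": 0.003,"dz": 0,"yaw": -0.005},{"jaw": 1,"dx": 0,"dy": 0,"dz": 0,"yaw": 0}])

```text
clock: 24.95
tool_pos: [0.4964, -0.324, 0.1588]
eef_rot: [0.985, 0.171, -0.016, -0.027]
contact_force: [0.0, 0.8, -1.6]
opening: 0.27
```

```bash
python3 - <<'E'
from h import *
plan([(.4946,-.3298,.155,-70.75,3)])
s=r.snapshot("scene"); save(s,"s13.png",(380,150,480,260),5.4)
st=r.get_state();w=r.snapshot("wrist"); save(w,"w13.png")
E
```

```text
t 24.95 pos [ 0.4964 -0.324   0.1588] jaw -70.39 F [ 0.   0.8 -1.6] op 0.270 q [ 0.21  0.8   0.56  1.67 -0.54  0.89 -0.22] b [-0.4082 -0.1052] tz [-0.041  0.048]
  dx -0.0012 dy 0.0017 dz 0.0012 yaw 0.002 | 2.4 mm
  dx -0.0012 dy 0.0017 dz 0.0012 yaw 0.002 | 2.4 mm
  dx -0.0012 dy 0.0017 dz 0.0012 yaw 0.002 | 2.4 mm
```

View pics/s13.png

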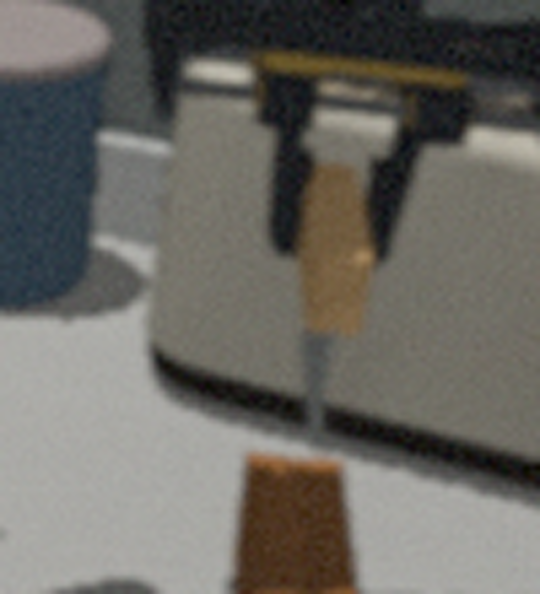

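View pics/w13.png

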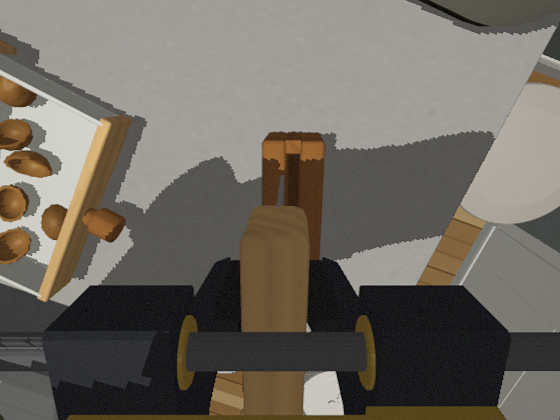

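>>> play_rows(targets=[{"jaw": 1,"dx": -0.002,"dy": 0.003,"dz": 0.006,"yaw": 0.003},{"jaw": 1,"dx": -0.002,"dy": 0.003,"dz": 0.01,"yaw": 0.003},{"jaw": 1,"dx": -0.001,"dy": 0.002,"dz": 0.012,"yaw": 0},{"jaw": 1,"dx": 0,"dy": 0.001,"dz": 0.008,"yaw": 0},{"jaw": 1,"dx": 0,"dy": 0,"dz": 0,"yaw": 0}])

```text
clock: 25.55
tool_pos: [0.4922, -0.3298, 0.1187]
eef_rot: [0.985, 0.168, -0.017, -0.029]
contact_force: [-0.6, -0.5, -1.9]
opening: 0.27
```

```bash
python3 - <<'E'
from h import *
plan([(.4948,-.330,.115,-70.75,3)])
st=r.get_state();w=r.snapshot("wrist"); save(w,"w14.png",(200,80,380,280),3)
plan([])
E
```

```text
t 25.55 pos [ 0.4922 -0.3298  0.1187] jaw -70.69 F [-0.6 -0.5 -1.9] op 0.270 q [ 0.25  0.86  0.52  1.7  -0.57  0.82 -0.18] b [-0.4146 -0.1018] tz [-0.043  0.051]
  dx 0.0008 dy 0.0004 dz 0.0012 yaw 0.000 | 1.5 mm
  dx 0.0008 dy 0.0004 dz 0.0012 yaw 0.000 | 1.5 mm
  dx 0.0008 dy 0.0004 dz 0.0012 yaw 0.000 | 1.5 mm
t 25.60 pos [ 0.4924 -0.3299  0.1192] jaw -70.69 F [ 0.3  0.4 -1.8] op 0.277 q [ 0.25  0.85  0.53  1.7  -0.57  0.82 -0.18] b [-0.4147 -0.102 ] tz [-0.043  0.051]
```

View pics/w14.png

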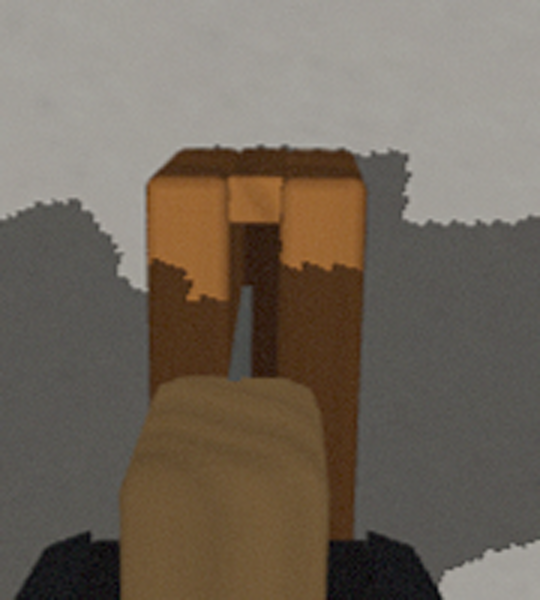

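```bash
python3 - <<'E'
from h import *
plan([(.4948,-.3302,.085,-70.75,3),(.4948,-.3302,.050,-70.75,3)])
E
```

```text
t 25.60 pos [ 0.4924 -0.3299  0.1192] jaw -70.69 F [ 0.3  0.4 -1.8] op 0.277 q [ 0.25  0.85  0.53  1.7  -0.57  0.82 -0.18] b [-0.4147 -0.102 ] tz [-0.043  0.051]
  dx 0.0010 dy 0.0011 dz 0.0113 yaw 0.000 | 11.4 mm
  dx 0.0010 dy 0.0011 dz 0.0113 yaw 0.000 | 11.4 mm
  dx 0.0010 dy 0.0011 dz 0.0113 yaw 0.000 | 11.4 mm
  dx 0.0003 dy 0.0007 dz 0.0116 yaw -0.000 | 11.7 mm
  dx 0.0003 dy 0.0007 dz 0.0116 yaw -0.000 | 11.7 mm
  dx 0.0003 dy 0.0007 dz 0.0116 yaw -0.000 | 11.7 mm
```

>>> play_rows(targets=[{"jaw": 1,"dx": 0.001,"dy": 0.001,"dz": 0.006,"yaw": 0},{"jaw": 1,"dx": 0.001,"dy": 0.001,"dz": 0.009,"yaw": 0},{"jaw": 1,"dx": 0.001,"dy": 0.001,"dz": 0.01,"yaw": 0},{"jaw": 1,"dx": 0.0005,"dy": 0.001,"dz": 0.008,"yaw": 0},{"jaw": 1,"dx": 0,"dy": 0,"dz": 0,"yaw": 0}])

```text
clock: 26.1
tool_pos: [0.4965, -0.331, 0.0833]
eef_rot: [0.985, 0.168, -0.016, -0.028]
contact_force: [-0.8, -0.0, -2.6]
opening: 0.268
```

```bash
python3 - <<'E'
from h import *
plan([(.4948,-.3302,.045,-70.75,5)])
s=r.snapshot("scene"); save(s,"s15.png",(380,150,480,260),5.4)
st=r.get_state();w=r.snapshot("wrist"); save(w,"w15.png",(200,80,380,280),3)
E
```

```text
t 26.10 pos [ 0.4965 -0.331   0.0833] jaw -70.66 F [-0.8 -0.  -2.6] op 0.268 q [ 0.26  0.91  0.49  1.71 -0.6   0.76 -0.16] b [-0.4152 -0.1063] tz [-0.042  0.05 ]
  dx -0.0001 dy 0.0002 dz 0.0077 yaw 0.000 | 7.7 mm
  dx -0.0001 dy 0.0002 dz 0.0077 yaw 0.000 | 7.7 mm
  dx -0.0001 dy 0.0002 dz 0.0077 yaw 0.000 | 7.7 mm
  dx -0.0001 dy 0.0002 dz 0.0077 yaw 0.000 | 7.7 mm
  dx -0.0001 dy 0.0002 dz 0.0077 yaw 0.000 | 7.7 mm
```

View pics/w15.png

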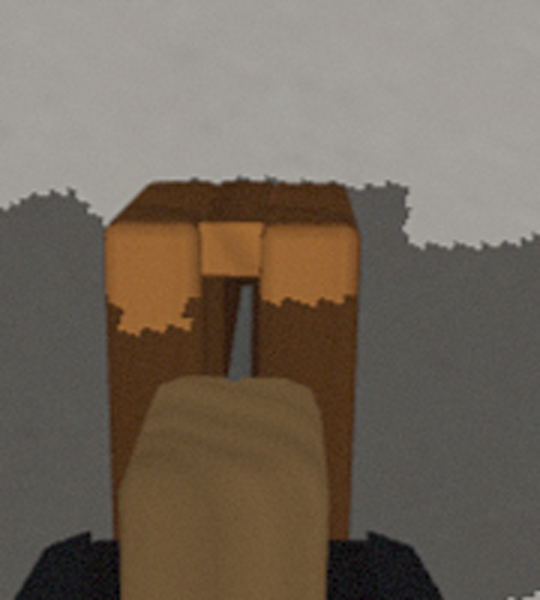

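View pics/s15.png

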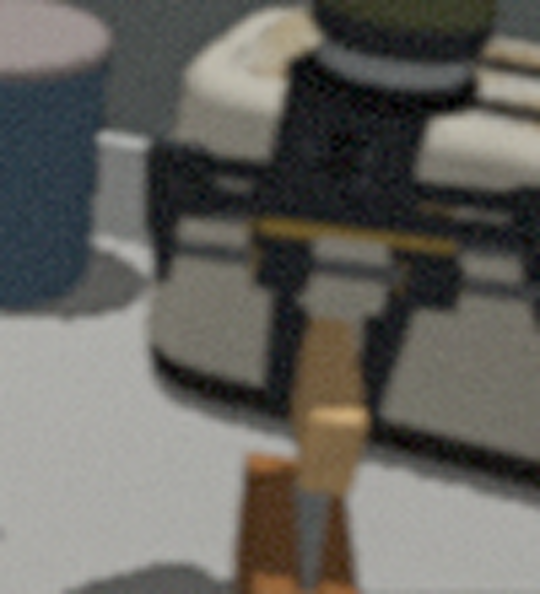

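>>> play_rows(targets=[{"jaw": 1,"dx": -0.001,"dy": -0.002,"dz": 0.003,"yaw": 0},{"jaw": 1,"dx": 0,"dy": -0.0005,"dz": 0.008,"yaw": 0},{"jaw": 1,"dx": 0,"dy": 0.0003,"dz": 0.009,"yaw": 0},{"jaw": 1,"dx": 0,"dy": 0.0005,"dz": 0.008,"yaw": 0},{"jaw": 1,"dx": 0,"dy": 0,"dz": 0.003,"yaw": 0}])

```text
clock: 26.7
tool_pos: [0.4946, -0.3291, 0.0522]
eef_rot: [0.985, 0.168, -0.015, -0.027]
contact_force: [-0.0, -0.1, -2.6]
opening: 0.267
```

```bash
python3 - <<'E'
from h import *
plan([(.4948,-.3298,.043,-70.75,3)])
st=r.get_state();w=r.snapshot("wrist"); save(w,"w16.png",(200,80,380,280),3)
E
```

```text
t 26.70 pos [ 0.4946 -0.3291  0.0522] jaw -70.66 F [-0.  -0.1 -2.6] op 0.267 q [ 0.28  0.94  0.46  1.73 -0.63  0.69 -0.13] b [-0.4136 -0.1041] tz [-0.039  0.048]
  dx 0.0001 dy 0.0004 dz 0.0031 yaw 0.001 | 3.1 mm
  dx 0.0001 dy 0.0004 dz 0.0031 yaw 0.001 | 3.1 mm
  dx 0.0001 dy 0.0004 dz 0.0031 yaw 0.001 | 3.1 mm
```

View pics/w16.png

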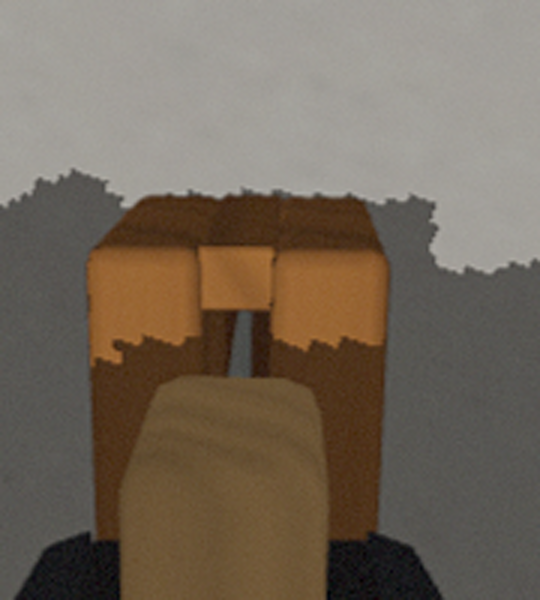

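>>> play_rows(targets=[{"jaw": 1,"dx": 0,"dy": 0.0004,"dz": 0.005,"yaw": 0},{"jaw": 1,"dx": 0,"dy": 0.0004,"dz": 0.004,"yaw": 0},{"jaw": 1,"dx": 0,"dy": 0,"dz": 0.003,"yaw": 0},{"jaw": 1,"dx": 0,"dy": 0,"dz": 0.001,"yaw": 0},{"jaw": 1,"dx": 0,"dy": 0,"dz": 0,"yaw": 0}])

```text
clock: 27.25
tool_pos: [0.4948, -0.33, 0.042]
eef_rot: [0.985, 0.168, -0.014, -0.027]
contact_force: [0.4, 0.5, -2.3]
opening: 0.27
```

```bash
python3 - <<'E'
from h import *
plan([])
E
```

```text
t 27.25 pos [ 0.4948 -0.33    0.042 ] jaw -70.68 F [ 0.4  0.5 -2.3] op 0.270 q [ 0.29  0.96  0.44  1.73 -0.64  0.67 -0.12] b [-0.4144 -0.1044] tz [-0.036  0.048]
```

>>> play_rows(targets=[{"jaw": 0,"dx": 0,"dy": 0,"dz": 0.001,"yaw": 0},{"jaw": 0,"dx": 0,"dy": 0,"dz": 0,"yaw": 0},{"jaw": 0,"dx": 0,"dy": 0,"dz": 0,"yaw": 0},{"jaw": 0,"dx": 0,"dy": 0,"dz": 0,"yaw": 0},{"jaw": 0,"dx": 0,"dy": 0,"dz": 0,"yaw": 0}])

```text
clock: 27.75
tool_pos: [0.4954, -0.3308, 0.041]
eef_rot: [0.985, 0.168, -0.013, -0.026]
contact_force: [-0.2, 0.9, 0.1]
opening: 0.699
```

```bash
python3 - <<'E'
from h import *
plan([])
st=r.get_state();w=r.snapshot("wrist"); save(w,"w17.png")
s=r.snapshot("scene"); save(s,"s17.png",(380,150,480,260),5.4)
E
```

```text
t 27.75 pos [ 0.4954 -0.3308  0.041 ] jaw -70.67 F [-0.2  0.9  0.1] op 0.699 q [ 0.29  0.96  0.44  1.73 -0.64  0.66 -0.12] b [-0.4152 -0.1051] tz [-0.035  0.046]
```

View pics/w17.png

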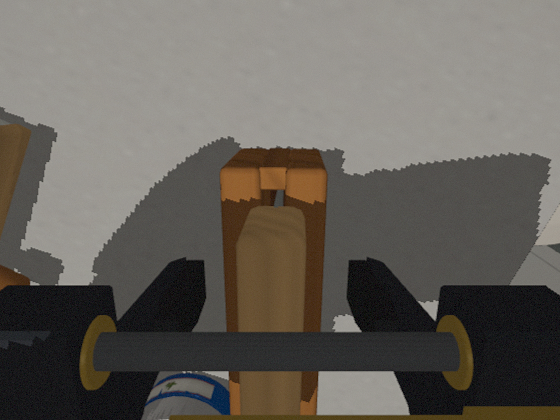

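View pics/s17.png

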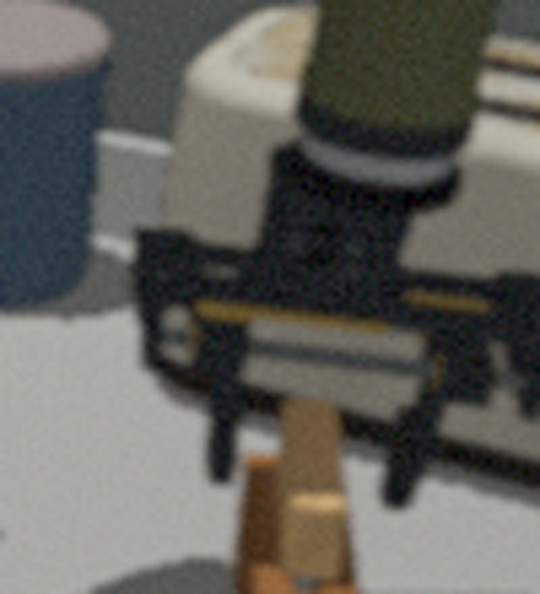

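>>> play_rows(targets=[{"jaw": 0,"dx": 0,"dy": 0,"dz": -0.01,"yaw": 0},{"jaw": 0,"dx": 0,"dy": -0.001,"dz": -0.025,"yaw": 0},{"jaw": 0,"dx": 0,"dy": -0.001,"dz": -0.03,"yaw": 0},{"jaw": 0,"dx": 0,"dy": -0.001,"dz": -0.03,"yaw": 0},{"jaw": 0.5,"dx": 0,"dy": -0.001,"dz": -0.015,"yaw": 0}])

```text
clock: 28.35
tool_pos: [0.4964, -0.3315, 0.1548]
eef_rot: [0.985, 0.167, -0.015, -0.028]
contact_force: [-0.2, -1.5, 0.7]
opening: 0.927
```

```bash
python3 - <<'E'
from h import *
plan([(*b2w(-.33,0),.12,-8,9)])
s=r.snapshot("scene"); save(s,"s18.png",(380,150,480,260),5.4)
st=r.get_state();w=r.snapshot("wrist"); save(w,"w18.png")
E
```

```text
t 28.35 pos [ 0.4964 -0.3315  0.1548] jaw -70.75 F [-0.2 -1.5  0.7] op 0.927 q [ 0.23  0.81  0.56  1.66 -0.54  0.89 -0.21] b [-0.4157 -0.1062] tz [-0.039  0.049]
  dx -0.0060 dy -0.0136 dz 0.0048 yaw -0.122 | 15.7 mm
  dx -0.0043 dy -0.0142 dz 0.0048 yaw -0.122 | 15.7 mm
  dx -0.0026 dy -0.0147 dz 0.0048 yaw -0.122 | 15.7 mm
  dx -0.0008 dy -0.0149 dz 0.0048 yaw -0.122 | 15.7 mm
  dx 0.0010 dy -0.0149 dz 0.0048 yaw -0.122 | 15.7 mm
  dx 0.0028 dy -0.0146 dz 0.0048 yaw -0.122 | 15.7 mm
  dx 0.0046 dy -0.0142 dz 0.0048 yaw -0.122 | 15.7 mm
  dx 0.0063 dy -0.0135 dz 0.0048 yaw -0.122 | 15.7 mm
  dx 0.0079 dy -0.0126 dz 0.0048 yaw -0.122 | 15.7 mm
```

View pics/w18.png

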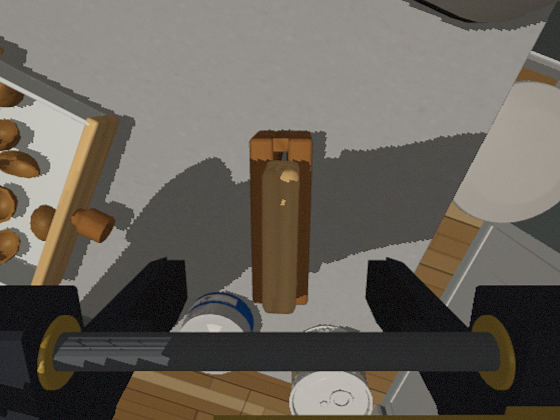

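```bash
python3 - <<'E'
from h import *
h=np.array([.478,-.335])
st=r.get_state();w=r.snapshot("wrist");P=depthpts(w,st)
for lo,hi in((.096,.112),(.056,.07)):
    m=(P[...,2]>lo)&(P[...,2]<hi)&(np.linalg.norm(P[...,:2]-h,axis=-1)<.09)
    m=cv2.morphologyEx(m.astype(np.uint8),cv2.MORPH_OPEN,np.ones((5,5)))>0
    q=P[m]; print(m.sum(),q[:,2].mean(),np.median(q[:,2]),cv2.minAreaRect((q[:,:2]*1000).astype(np.float32)))
E
```

```text
5202 0.1028410096909861 0.10319702228065666 ((478.20355224609375, -338.6511535644531), (104.13163757324219, 24.070051193237305), 18.675113677978516)
4712 0.06313066463672075 0.06330239869956494 ((477.02001953125, -337.5256652832031), (135.52662658691406, 46.08598709106445), 19.20221710205078)
```

>>> play_rows(targets=[{"jaw": 1,"dx": -0.005,"dy": -0.012,"dz": 0,"yaw": -0.12},{"jaw": 1,"dx": -0.004,"dy": -0.014,"dz": 0,"yaw": -0.12},{"jaw": 1,"dx": -0.003,"dy": -0.015,"dz": 0.002,"yaw": -0.12},{"jaw": 1,"dx": -0.001,"dy": -0.015,"dz": 0.002,"yaw": -0.12},{"jaw": 1,"dx": 0.001,"dy": -0.015,"dz": 0.003,"yaw": -0.12}])

```text
clock: 29.0
tool_pos: [0.4422, -0.2744, 0.1453]
eef_rot: [0.886, 0.462, -0.009, -0.034]
contact_force: [0.4, 0.6, -0.7]
opening: 0.342
```

```bash
python3 - <<'E'
from h import *
plan([(*b2w(-.33,0),.10,-8,5)])
E
```

```text
t 29.00 pos [ 0.4422 -0.2744  0.1453] jaw -34.92 F [ 0.4  0.6 -0.7] op 0.342 q [ 0.27  0.71  0.36  1.89 -0.4   0.69  0.27] b [-0.3667 -0.0447] tz [-0.047  0.053]
  dx 0.0023 dy -0.0106 dz 0.0099 yaw -0.094 | 14.7 mm
  dx 0.0033 dy -0.0104 dz 0.0099 yaw -0.094 | 14.7 mm
  dx 0.0043 dy -0.0100 dz 0.0099 yaw -0.094 | 14.7 mm
  dx 0.0052 dy -0.0096 dz 0.0099 yaw -0.094 | 14.7 mm
  dx 0.0061 dy -0.0090 dz 0.0099 yaw -0.094 | 14.7 mm
```

>>> play_rows(targets=[{"jaw": 1,"dx": 0.002,"dy": -0.01,"dz": 0.01,"yaw": -0.095},{"jaw": 1,"dx": 0.003,"dy": -0.01,"dz": 0.01,"yaw": -0.095},{"jaw": 1,"dx": 0.003,"dy": -0.01,"dz": 0.01,"yaw": -0.095},{"jaw": 1,"dx": 0.003,"dy": -0.009,"dz": 0.01,"yaw": -0.09},{"jaw": 1,"dx": 0.002,"dy": -0.006,"dz": 0.005,"yaw": -0.06}])

```text
clock: 29.5
tool_pos: [0.3989, -0.2356, 0.0984]
eef_rot: [0.758, 0.651, -0.002, -0.041]
contact_force: [-0.1, 0.9, 0.2]
opening: 0.001
```

```bash
python3 - <<'E'
from h import *
plan([(*b2w(-.33,0),0,-8,6)])
st=r.get_state();w=r.snapshot("wrist"); save(w,"w19.png")
w0=onplane(w,np.array(270.),np.array(200.),.029,st)
E
```

```text
t 29.50 pos [ 0.3989 -0.2356  0.0984] jaw -8.66 F [-0.1  0.9  0.2] op 0.001 q [ 0.36  0.72  0.16  2.07 -0.3   0.45  0.61] b [-0.3342  0.0037] tz [-0.056  0.06 ]
  dx -0.0001 dy 0.0017 dz 0.0163 yaw -0.002 | 16.4 mm
  dx -0.0001 dy 0.0017 dz 0.0163 yaw -0.002 | 16.4 mm
  dx -0.0001 dy 0.0017 dz 0.0163 yaw -0.002 | 16.4 mm
  dx -0.0001 dy 0.0017 dz 0.0163 yaw -0.002 | 16.4 mm
  dx -0.0001 dy 0.0017 dz 0.0163 yaw -0.002 | 16.4 mm
  dx -0.0001 dy 0.0017 dz 0.0163 yaw -0.002 | 16.4 mm
```

View pics/w19.png

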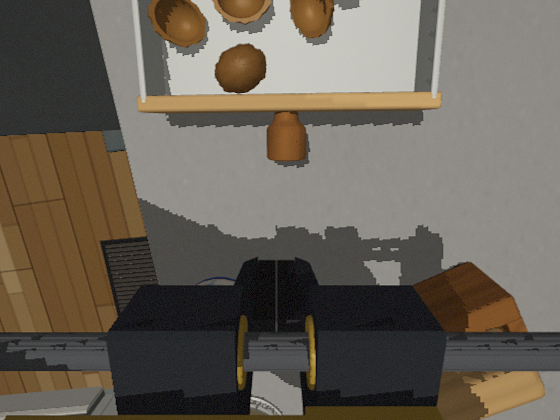

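>>> play_rows(targets=[{"jaw": 1,"dx": 0,"dy": 0.001,"dz": 0.014,"yaw": -0.004},{"jaw": 1,"dx": 0,"dy": 0.001,"dz": 0.022,"yaw": -0.004},{"jaw": 1,"dx": 0,"dy": 0.001,"dz": 0.025,"yaw": 0},{"jaw": 1,"dx": 0,"dy": 0.001,"dz": 0.023,"yaw": 0},{"jaw": 1,"dx": 0,"dy": 0.001,"dz": 0.012,"yaw": 0}])

```text
clock: 30.05
tool_pos: [0.3962, -0.2292, -0.0025]
eef_rot: [0.757, 0.652, -0.002, -0.043]
contact_force: [0.2, 0.4, -0.2]
opening: 0.002
```

```bash
python3 - <<'E'
from h import *
plan([(*b2w(-.19,0.002),-.004,-8,10)])
E
```

```text
t 30.05 pos [ 0.3962 -0.2292 -0.0025] jaw -8.45 F [ 0.2  0.4 -0.2] op 0.002 q [ 0.42  0.91  0.05  2.12 -0.35  0.21  0.65] b [-0.3283  0.0072] tz [-0.059  0.063]
  dx 0.0138 dy 0.0004 dz 0.0009 yaw -0.001 | 13.8 mm
  dx 0.0138 dy 0.0004 dz 0.0009 yaw -0.001 | 13.8 mm
  dx 0.0138 dy 0.0004 dz 0.0009 yaw -0.001 | 13.8 mm
  dx 0.0138 dy 0.0004 dz 0.0009 yaw -0.001 | 13.8 mm
  dx 0.0138 dy 0.0005 dz 0.0009 yaw -0.001 | 13.8 mm
  dx 0.0138 dy 0.0005 dz 0.0009 yaw -0.001 | 13.8 mm
  dx 0.0138 dy 0.0005 dz 0.0009 yaw -0.001 | 13.8 mm
  dx 0.0138 dy 0.0005 dz 0.0009 yaw -0.001 | 13.8 mm
  dx 0.0138 dy 0.0005 dz 0.0009 yaw -0.001 | 13.8 mm
  dx 0.0138 dy 0.0005 dz 0.0009 yaw -0.001 | 13.8 mm
```

>>> play_rows(targets=[{"jaw": 1,"dx": 0.008,"dy": 0.002,"dz": 0.001,"yaw": -0.002},{"jaw": 1,"dx": 0.01,"dy": 0.001,"dz": 0.001,"yaw": -0.002},{"jaw": 1,"dx": 0.01,"dy": 0.001,"dz": 0.001,"yaw": 0},{"jaw": 1,"dx": 0.01,"dy": 0.0005,"dz": 0.001,"yaw": 0},{"jaw": 1,"dx": 0.01,"dy": 0.0005,"dz": 0.001,"yaw": 0}])

```text
clock: 30.55
tool_pos: [0.4076, -0.1807, -0.0051]
eef_rot: [0.757, 0.652, -0.003, -0.043]
contact_force: [-2.1, -1.7, 0.6]
opening: 0.005
```

>>> play_rows(targets=[{"jaw": 1,"dx": 0.01,"dy": 0.0005,"dz": 0.001,"yaw": 0},{"jaw": 1,"dx": 0.01,"dy": 0.0005,"dz": 0.001,"yaw": 0},{"jaw": 1,"dx": 0.01,"dy": 0.0005,"dz": 0.001,"yaw": 0},{"jaw": 1,"dx": 0.01,"dy": 0.0005,"dz": 0.001,"yaw": 0},{"jaw": 1,"dx": 0.01,"dy": 0.0005,"dz": 0.001,"yaw": 0}])

```text
clock: 31.05
tool_pos: [0.4179, -0.1271, -0.0067]
eef_rot: [0.757, 0.652, -0.003, -0.042]
contact_force: [-2.4, -2.1, 1.9]
opening: 0.009
```

```bash
python3 - <<'E'
from h import *
plan([(*b2w(-.19,0.002),-.004,-8,5)])
s=r.snapshot("scene"); save(s,"s20.png",(220,150,380,270),5)
E
```

```text
t 31.05 pos [ 0.4179 -0.1271 -0.0067] jaw -8.45 F [-2.4 -2.1  1.9] op 0.009 q [ 0.22  0.91  0.02  2.18 -0.46  0.13  0.53] b [-2.242e-01 -2.000e-04] tz [-0.06  0.06]
  dx 0.0068 dy -0.0005 dz -0.0002 yaw -0.002 | 6.9 mm
  dx 0.0068 dy -0.0005 dz -0.0002 yaw -0.002 | 6.9 mm
  dx 0.0068 dy -0.0005 dz -0.0002 yaw -0.002 | 6.9 mm
  dx 0.0068 dy -0.0005 dz -0.0002 yaw -0.002 | 6.9 mm
  dx 0.0068 dy -0.0005 dz -0.0002 yaw -0.002 | 6.9 mm
```

View pics/s20.png

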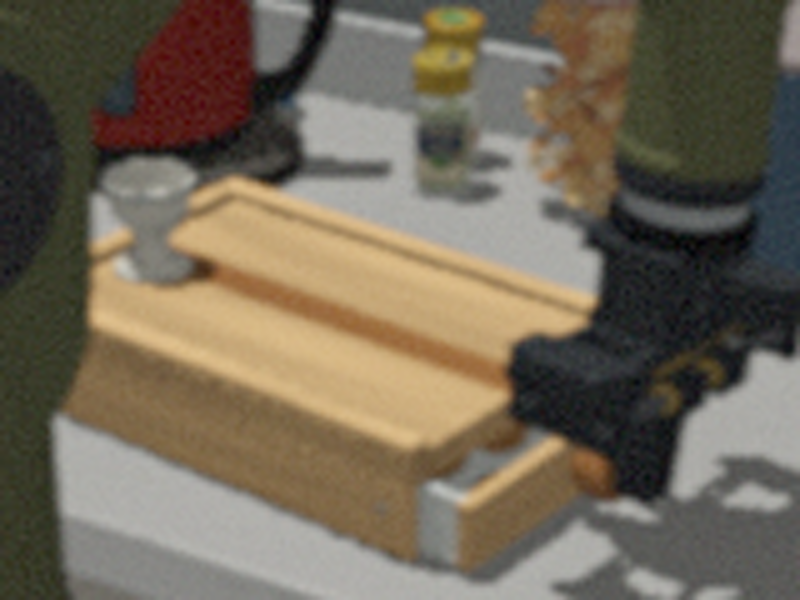

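>>> play_rows(targets=[{"jaw": 1,"dx": 0.009,"dy": 0,"dz": -0.001,"yaw": -0.001},{"jaw": 1,"dx": 0.009,"dy": 0,"dz": -0.001,"yaw": 0},{"jaw": 1,"dx": 0.008,"dy": 0,"dz": -0.001,"yaw": 0},{"jaw": 1,"dx": 0.006,"dy": 0,"dz": -0.001,"yaw": 0},{"jaw": 1,"dx": 0.004,"dy": 0,"dz": -0.001,"yaw": 0}])

```text
clock: 31.6
tool_pos: [0.4242, -0.0964, -0.0011]
eef_rot: [0.759, 0.65, -0.007, -0.037]
contact_force: [-3.8, -14.1, -10.2]
opening: 0.004
```

```bash
python3 - <<'E'
from h import *
plan([])
s=r.snapshot("scene"); save(s,"s21.png",(220,150,380,270),5)
E
```

```text
t 31.60 pos [ 0.4242 -0.0964 -0.0011] jaw -8.75 F [ -3.8 -14.1 -10.2] op 0.004 q [ 0.13  0.9   0.03  2.2  -0.49  0.13  0.49] b [-0.1929 -0.0022] tz [-0.058  0.047]
```

View pics/s21.png

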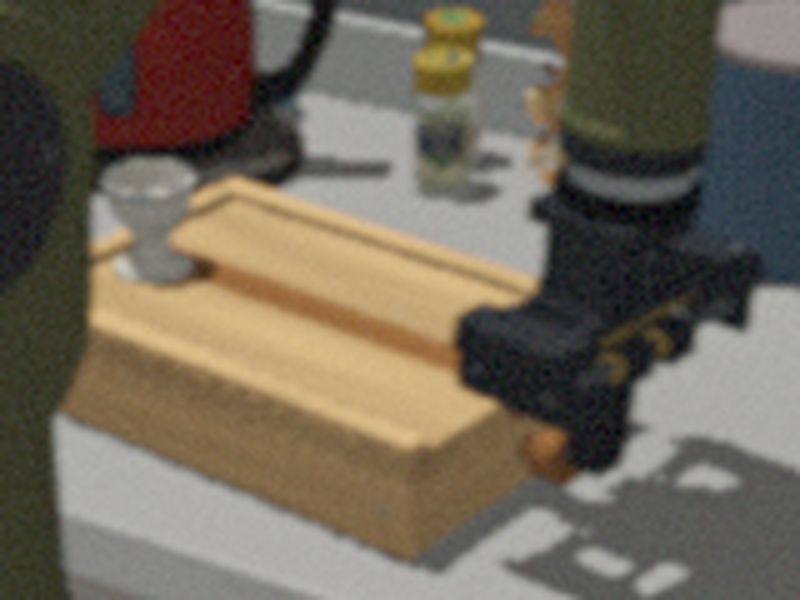

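>>> play_rows(targets=[{"jaw": 1,"dx": 0.006,"dy": 0,"dz": 0.001,"yaw": 0},{"jaw": 1,"dx": 0.006,"dy": 0,"dz": 0,"yaw": 0},{"jaw": 1,"dx": 0,"dy": 0,"dz": 0,"yaw": 0},{"jaw": 1,"dx": -0.008,"dy": 0,"dz": 0,"yaw": 0},{"jaw": 1,"dx": -0.015,"dy": 0,"dz": 0,"yaw": 0}])

```text
clock: 32.15
tool_pos: [0.4207, -0.1182, -0.0009]
eef_rot: [0.763, 0.646, -0.012, -0.03]
contact_force: [-0.1, 0.0, 0.6]
opening: 0.004
```

>>> play_rows(targets=[{"jaw": 1,"dx": -0.025,"dy": 0,"dz": 0,"yaw": 0},{"jaw": 1,"dx": -0.03,"dy": 0,"dz": -0.01,"yaw": 0},{"jaw": 1,"dx": -0.02,"dy": 0,"dz": -0.04,"yaw": 0},{"jaw": 1,"dx": 0,"dy": 0,"dz": -0.04,"yaw": 0},{"jaw": 1,"dx": 0,"dy": 0,"dz": -0.03,"yaw": 0}])

```text
clock: 32.65
tool_pos: [0.4143, -0.196, 0.1177]
eef_rot: [0.761, 0.648, -0.01, -0.035]
contact_force: [0.3, -0.4, -0.7]
opening: 0.006
```

```bash
python3 - <<'E'
from h import *
plan([])
s=r.snapshot("scene"); save(s,"s22.png")
st=r.get_state();w=r.snapshot("wrist"); save(w,"w22.png")
s=r.snapshot("top"); save(s,"t22.png",(160,130,500,280),2.3)
E
```

```text
t 32.65 pos [ 0.4143 -0.196   0.1177] jaw -9.17 F [ 0.3 -0.4 -0.7] op 0.006 q [ 0.21  0.68  0.23  2.08 -0.34  0.49  0.55] b [-0.2928 -0.0062] tz [-0.061  0.041]
```

View pics/s22.png

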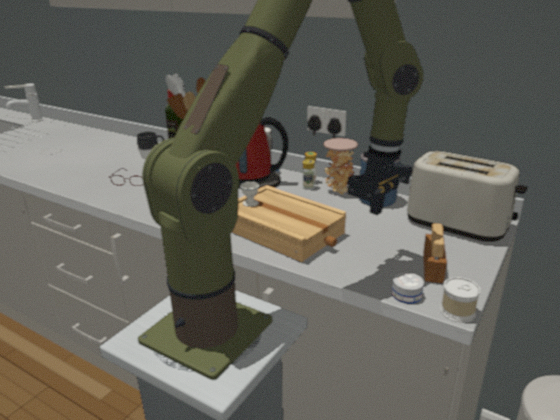

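View pics/w22.png

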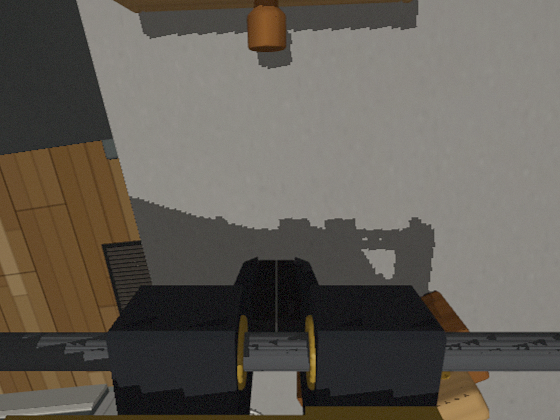

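View pics/t22.png

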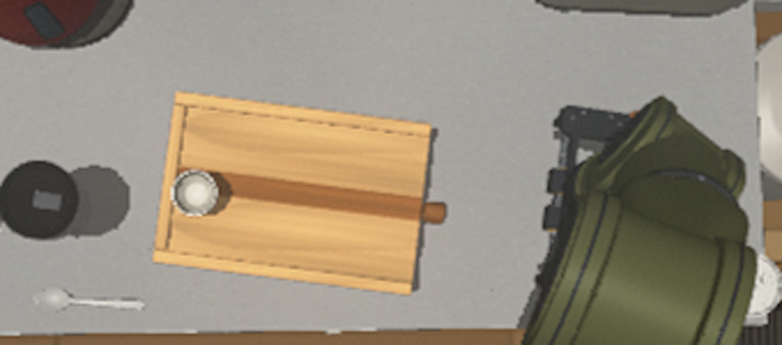

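```bash
python3 - <<'E'
from h import *
t=r.snapshot("top"); save(t,"t23.png",(320,195,370,245),12)
f=t["frame"].astype(int)
u=445/2.3+160;v=212/2.3+130
w=onplane(t,np.array(u-.4),np.array(v-.4),.035); print(w2b(w))
st=r.get_state();w=r.snapshot("wrist"); print(w2b(onplane(w,np.array(267.),np.array(51.),.029,st)))
E
```

```text
[-0.18141167 -0.00275667]
[-0.18458321  0.00293529]
```

View pics/t23.png

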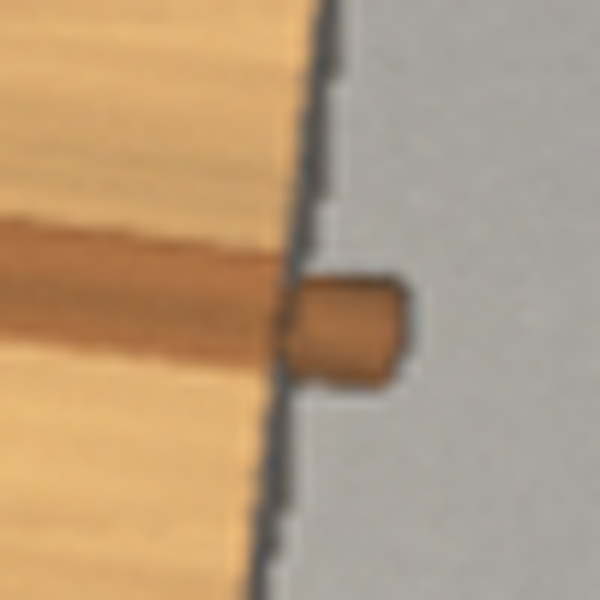

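```bash
python3 -c "
from h import *
print(r.finish_job())"
```

```text
the job is handed in; nothing more can be done
None
```

The job is handed in at about 33 s of robot time. All six shells are in the tray, the tray is home, and the scraper is back in its stand.

**What I did**
- I pulled the tray out to its stop. The first two tries closed on nothing, because the real fingertips sit about 29 mm behind the reported TCP. I corrected for that from then on, and the third pull worked.
- I lifted the scraper from its stand and swept the shells off in two lanes. The fingers touched no shell.
- I put the scraper back in its slot and pushed the tray in on its knob, ending with about 14 N against the stop.

**Last checks**
- **Board:** no shells left; the egg cup looks where it was.
- **Tray:** six shells counted in it before I closed it. They can't be seen now that it is shut.
- **Tray home:** the knob end reads −181 mm from the top camera and −185 mm from the wrist camera, against −181 mm expected. They disagree by 3 mm, so the tray is home only to within that.
- **Scraper:** handle top at 103 mm, as it was at the start, and about 1 mm off the stand's centre.
- **Other things:** the flask and teaspoon looked undisturbed in the last pictures. I did not measure any of the other things.

The tool drifted about 4° off vertical during the run, because the arm was at a joint limit when working low and close in. The sweep and the hanging still worked.

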